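# Raise the loaded display rack on its prop leg and wedge it

## Task

Get the display rack ready for the race: with the tray lying flat, take the sanding block out of it and lay it flat in its black box, and stand every model-car chassis on its wheels in the tray, side by side and pointing along the rack (nose either way). Then swing the prop leg by its black handle over and past centre, right on to its stop, so that it locks and the tray stands on it, and after that drive the wooden wedge in with the hammer, never with the gripper itself, until it stops and is tight. Finally lay the hammer back along the middle of its rubber mat, with the chassis still standing in the raised tray, and leave the other things on the bench alone.

Things in the scene. Friction and masses are not known exactly. Their poses are not given: they have to be found in the camera images.
- rack_base: wooden base (230 x 350 x 10 mm) of the tilting display rack, fixed to the table; origin at the centre of its underside on the table; z up, x away from the robot at yaw 0, y to the left. The tray tips about its +x edge, where its rod lies in an open cradle; leg handle on its -y side, wedge on its +y side
- tray_floor (a point): centre of the aluminium tray's upper face, 64 mm above the table when flat; the frame tilts with the tray, z square to its floor. Floor 193 mm (x) by 308 mm (y): four chassis fit side by side pointing along x, 76 mm apart. Rims 20 mm high at +x (low edge when raised; chassis may slide against it), 12 mm at -x, 14 mm at the sides. Tray 8 mm thick, not fixed: a rod under its +x edge lies in a cradle; its -x side rises
- leg (a joint): angle (rad) of the steel prop leg under the tray and its crank handle, one piece, about the rack's +y axis. 0: folded, tray flat. Growing: the handle rises from the robot's side and goes over to +x, lifting the tray against a light return spring (3 to 12 N at the handle). Tray highest (0.32 rad) at 1.5; past that push it on to its stop, 1.75, where it is locked (tray 0.30 rad). Let go below about 1.0, it falls back
- leg_handle (a point): middle of the black round handle bar, 16 mm thick, 64 mm long along the rack's y, at the rack's -y side; its axis is 105 mm from the leg's, seen from there 0.90 rad above level towards -x at leg 0 (104 mm above the table). The crank rod is 36 mm from here to +y; free end 28 mm to -y. Fingers straddling it loosely from above can push it over; gripped hard it cannot turn in the fingers
- leg_pivot (a point): point on the leg's turning axis (along the rack's y), 22 mm above the table, level with the handle's middle
- wedge (a joint): how far (m) the wooden wedge has been driven into its aluminium guide, 0 to 0.035, where it stops and is tight. It stays where it is left; starts at 0 to 0.012. It takes about 4 to 6 N to advance
- wedge_butt (a point): centre of the wedge's flat butt face (24 mm wide along the rack's x, 30 mm tall, 28 mm above the table), looking to the rack's +y; the wedge is driven towards the rack's -y. When tight the butt still stands 13 mm outside the guide, whose rails are 39 mm tall and reach 26 mm either side of the wedge's centre line
- hammer_center (a point): middle of the hammer's handle, 15 mm above its underside (a hammer of 260 g, 163 mm long along its x). Handle 18 mm wide (y) and 20 mm tall from -55 to +52 mm along x, with a thicker end (22 x 30 mm) at -83 to -49 mm. It lies flat, so it is gripped across its width from above
- hammer_head (a point): centre of the hammer's steel head, a block 28 mm (x) by 64 mm (y) by 30 mm tall, 66 mm from the handle's middle along hammer +x; its two flat striking faces look to hammer +y and -y, 32 mm from this point
- mat_center (a point): centre of the upper face of the black rubber mat, 200 mm (x) by 100 mm (y), 4 mm thick, fixed to the table; the hammer starts lying along it
- car0_center (a point): one of up to four like model-car chassis: 124 mm long (its x, nose at +x), 66 mm wide (y), 42 mm tall, about 140 g, on four locked wheels (28 mm diameter) that lie 28 to 56 mm before and behind the middle. Steel motor can in the middle, 40 mm (x) by 30 mm (y), 11 to 43 mm above the ground: grip it across y. This point: the centre, 21 mm above the ground. May be absent
- car1_center (a point): one of up to four like model-car chassis: 124 mm long (its x, nose at +x), 66 mm wide (y), 42 mm tall, about 140 g, on four locked wheels (28 mm diameter) that lie 28 to 56 mm before and behind the middle. Steel motor can in the middle, 40 mm (x) by 30 mm (y), 11 to 43 mm above the ground: grip it across y. This point: the centre, 21 mm above the ground. May be absent
- car2_center (a point): one of up to four like model-car chassis: 124 mm long (its x, nose at +x), 66 mm wide (y), 42 mm tall, about 140 g, on four locked wheels (28 mm diameter) that lie 28 to 56 mm before and behind the middle. Steel motor can in the middle, 40 mm (x) by 30 mm (y), 11 to 43 mm above the ground: grip it across y. This point: the centre, 21 mm above the ground. May be absent
- car3_center (a point): one of up to four like model-car chassis: 124 mm long (its x, nose at +x), 66 mm wide (y), 42 mm tall, about 140 g, on four locked wheels (28 mm diameter) that lie 28 to 56 mm before and behind the middle. Steel motor can in the middle, 40 mm (x) by 30 mm (y), 11 to 43 mm above the ground: grip it across y. This point: the centre, 21 mm above the ground. May be absent
- oil_bottle: bystander, to be left alone: clear plastic oil bottle with white cap, 48 mm diameter, 105 mm tall; origin at the centre of its underside
- jar: bystander, to be left alone: glass jar with white cap, 52 mm diameter, 55 mm tall; origin at the centre of its underside
- tub: bystander, to be left alone: empty clear plastic cup, 64 mm diameter at the rim, 75 mm tall; origin at the centre of its underside
- can: bystander, to be left alone: small aluminium can with white cap, 38 mm diameter, 62 mm tall; origin at the centre of its underside
- tin: bystander, to be left alone: round aluminium tin 60 mm diameter, 22 mm tall; origin at the centre of its underside
- block_center (a point): centre of a wooden sanding block with cork sole, 90 mm (x) by 45 mm (y) by 40 mm tall, that was left lying in the tray; this point is 20 mm above its underside. Grip it across its 45 mm width, high up
- bin_in (a point): centre of the inner floor (5 mm above the table) of the black box for the sanding block: inside 70 mm (x) by 115 mm (y), walls 5 mm thick, 20 mm tall from the table; fixed. The block fits lying flat, its length along the box's y
Mind the look-alikes: they are no part of the job. What is shaped like the part that bears car2_center but red is not meant.

How it is judged:
By the outcome, as a careful person would: the job done as asked, in the order asked, and still so for the second after the job is handed in, with the robot touching nothing.
Of car0, car1, car2, car3 only 2 to 4 are there at a start; the rules pass over those that are not, and their reading is None.
At some moment in a run one of car0, car1, car2, car3, hammer may be knocked a few centimetres aside while the robot is not near it.
It also fails if it takes over 210 s, if anything falls off the work surface, if the arm or the gripper's body presses on something with over 40 N, if the wrist force passes 120 N, or if a joint passes its speed limit or range.

## Robot

A 7-joint arm with a two-finger parallel gripper is mounted at the origin on the work surface. World frame = base frame: x ahead of the robot, y to its left, z up, the work surface at z = 0. Lengths are in m, angles in rad, forces in N, time in s.
With the tool pointing down it reaches from about 0.35 to 0.775 m from the base axis. Payload 3.1 kg.
Tool frame: the origin (TCP) lies midway between the tips of the shut fingers; the grasp point (between the pads) lies 19 mm behind it; y points along the fingers, z is the direction in which the jaws open and shut, and the axes are right-handed (so a half turn about y gives the same grasp; the last joint's range is limited). The gripper opens to 85 mm and grips with 20 to 120 N. Pads are 22 mm wide; open, the fingers measure 114 mm over their backs; the gripper's body (76 mm by 85 mm) begins 54 mm behind the grasp point. The pads swing forward as they close: fully open they stand 13 mm farther back than shut.
Start: joints at [1.241, 0.311, 0.014, 1.512, -0.004, 1.319, -0.027], TCP at [0.156, -0.527, 0.231] pointing down, gripper open.
Joint ranges: [-2.7, 2.7], [-0.3, 1.91], [-1.27, 1.3], [0.12, 2.57], [-1.44, 4.58], [0.2, 2.03], [-3.05, 3.05]. Speed limits (rad/s): [2.79, 2.79, 3.14, 3.14, 3.14, 3.14, 3.14].

## Interface

Orientations are given as a unit quaternion [x, y, z, w].
In Python, from workcell import * gives the robot as it stands. The module is installed in compiled form; this text tells all that it offers.
- The arm moves only by the tool arm_command, never from a script. Its argument "deltas" is a list of rows, each an object of numbers: "fingers": the finger opening in m, from 0 to 0.0854; "x", "y", "z": the shift along the tool's x, y, z in m; "yaw": the turn about the tool's y in degrees. A call has 1 to 20 rows; each row shifts and turns the commanded pose from where the row before left it, along the tool's axes as they then stand; what a row does not reach is not made up. A row lasts 1/8 s, in which the tool goes at most 62.5 mm and 10.7 degrees, less where a joint would pass 70% of its speed; a pose out of reach is approached as far as the arm can. A call with a gripper value outside its range is refused whole. The fingers move at their own pace and stop on an object; the grip force is fixed at half the most. Time passes only in rows, so rows that do not move let the fingers close. It gives the time, the measured TCP pose, the force and the opening at its end, in the units of the state.
- get_obs(): the state, without advancing time (a new reading comes with each control period).
- capture(name): name is "scene" or "top"; returns a dict with "color" (384x512x3 uint8, blue, green, red), "fx", "fy", "cx", "cy" (pixels), "rvec" (rotation vector, rad) and "tvec" (3), from world to camera coordinates, as OpenCV has them. Camera axes: x right, y down, z forward; pixel columns grow to the right and rows downward; lengths in m; the calibration is good to about 2 mm. A picture is of the moment at which its call begins. There is no depth.
- finish_job(): hands the job in, once; it reports no verdict.
The state is a dict: "t": time; "qpos": joint angles; "joint_vel": joint speeds; "joint_torque": joint torques, N m; "tool_pos": TCP position; "tool_rot": TCP orientation; "ft_force": force on the tool from outside, world axes, zero at the start; "moment": the same for the moment, N m; "opening": finger opening in m.
Only numpy, scipy, OpenCV 4.12 (cv2) and the standard library are available. Lean on these libraries where they do the work, as an engineer would, in place of code of your own. Each camera call takes 0.05 s, during which the arm holds its last target.

## Working session

There is one attempt and no reset: what is moved stays moved. The work goes in short steps, Python scripts to look and compute and a tool call to move; the robot and the scene stay as the last step left them, time stands still between calls to the robot, and variables do not carry over. Pictures are saved under pics/ and viewed, and the job is handed in when it is done.

Besides the shell and the picture viewer there is one more tool, called after "Request:" in YAML: its name, and indented under it one key for each argument. arm_command: Moves the arm, as the interface text tells. Its arguments: {"type":"object","properties":{"deltas":{"type":"array"}},"required":["deltas"]}

```bash
mkdir -p pics; ls; cat > h.py <<'E'
from workcell import *
import numpy as np, cv2
from scipy.spatial.transform import Rotation as R
def cap(n,f=None):
    c=capture(n)
    if f: cv2.imwrite('pics/'+f+'.png',c['color'])
    return c
def K(c): return np.array([[c['fx'],0,c['cx']],[0,c['fy'],c['cy']],[0,0,1.]])
def ray(c,u,v):
    Rm,_=cv2.Rodrigues(np.array(c['rvec'],float)); t=np.array(c['tvec'],float).ravel()
    o=-Rm.T@t; d=Rm.T@np.linalg.solve(K(c),[u,v,1.]); return o,d
def onz(c,u,v,z):
    o,d=ray(c,u,v); return o+d*(z-o[2])/d[2]
def proj(c,p):
    q,_=cv2.projectPoints(np.array(p,float).reshape(-1,1,3),np.array(c['rvec'],float),np.array(c['tvec'],float),K(c),None); return q.reshape(-1,2)
def st():
    o=get_obs(); print('t',round(o['t'],2),'pos',np.round(o['tool_pos'],4),'q',np.round(o['qpos'],3),'F',np.round(o['ft_force'],1),'op',round(o['opening'],4))
    print('axes\n',np.round(R.from_quat(o['tool_rot']).as_matrix(),3)); return o
E
python3 - <<'E'
from h import *
st()
for n in('scene','top'):
    c=cap(n,n+'0'); print(n,c['fx'],c['cx'],c['cy'],np.round(ray(c,256,192),3))
    cv2.imwrite('pics/%s0b.png'%n,cv2.resize(c['color'],(800,600),interpolation=cv2.INTER_CUBIC))
E
```

```text
pics
t 0.0 pos [ 0.1559 -0.5267  0.2302] q [ 1.241  0.312  0.014  1.513 -0.004  1.319 -0.027] F [ 0.1 -0.2 -0.4] op 0.0854
axes
 [[-0.959 -0.001  0.284]
 [-0.284  0.002 -0.959]
 [ 0.    -1.    -0.002]]
scene 383.9379484266229 255.02504312072503 185.81144518414519 [[ 1.178 -0.027  0.976]
 [-0.578 -0.027 -0.816]]
top 355.74819545922935 254.03053183006477 193.2933690855495 [[ 0.298 -0.049  1.118]
 [ 0.189 -0.006 -0.982]]
```

View pics/scene0b.png

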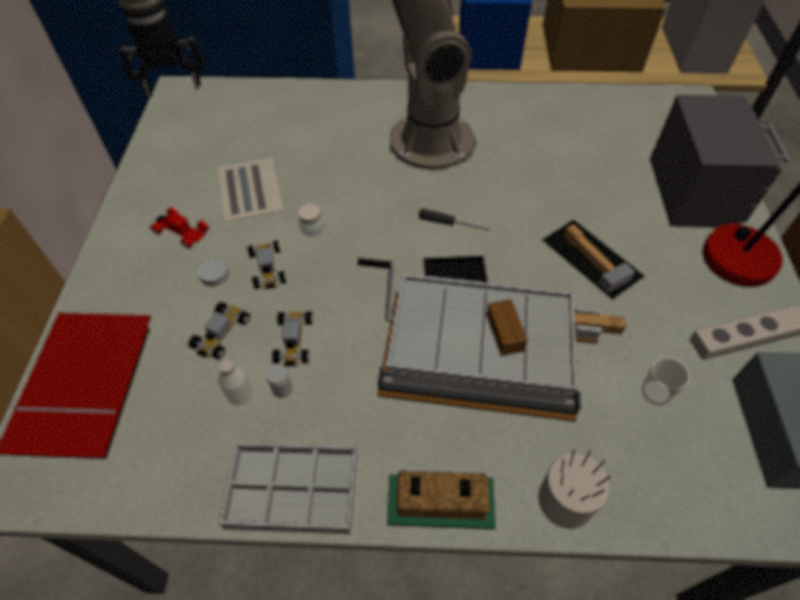

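View pics/top0b.png

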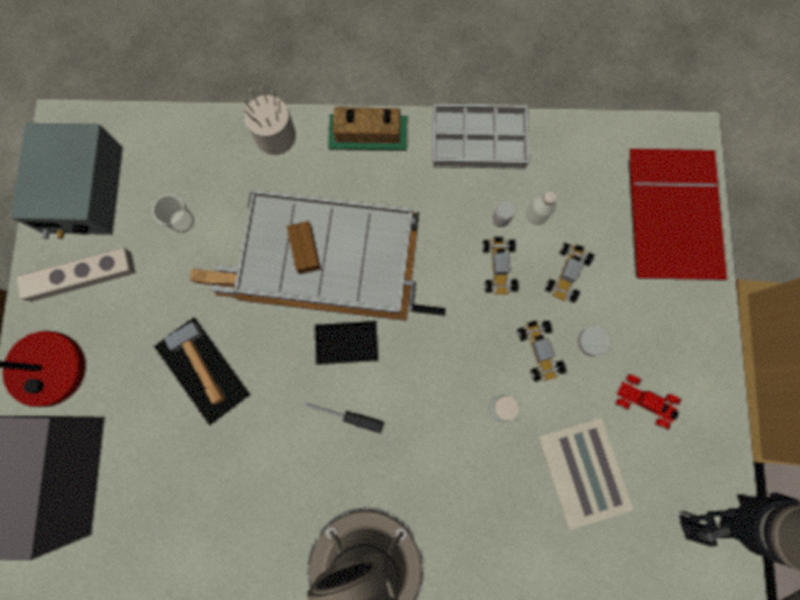

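The top view shows the rack around (330,255), the hammer on its mat at (200,370), the box at (347,342), and three chassis at (500,265), (570,272) and (541,350). The red look-alike is at (648,400). I'll measure next.

```bash
python3 - <<'E'
from h import *
c=cap('top')
im=c['color']
a=im[110:280,90:290]; cv2.imwrite('pics/t1.png',cv2.resize(a,(800,680),interpolation=cv2.INTER_CUBIC)[:600])
b=im[115:265,295:445]; cv2.imwrite('pics/t2.png',cv2.resize(b,(600,600),interpolation=cv2.INTER_CUBIC))
hsv=cv2.cvtColor(im,cv2.COLOR_BGR2HSV)
# colour samples (512 coordinates)
for n,(u,v) in dict(block=(194,158),hammerhandle=(130,238),head=(116,214),mat=(145,262),bin=(222,219),chassis=(320,186),motor=(320,168),wedge=(135,177),tray=(170,160),table=(260,300)).items(): print(n,hsv[v,u],im[v,u])
E
```

```text
block [ 16 161 108] [ 40  76 108]
hammerhandle [ 15 128 167] [ 83 126 167]
head [100  12 125] [125 123 119]
mat [24 51 25] [20 24 25]
bin [53 39 26] [22 26 23]
chassis [ 21 186 129] [ 35 100 129]
motor [102  11 121] [121 119 116]
wedge [ 18 132 158] [ 76 124 158]
tray [ 41  14 151] [143 151 148]
table [ 36  27 152] [136 152 149]
```

View pics/t1.png

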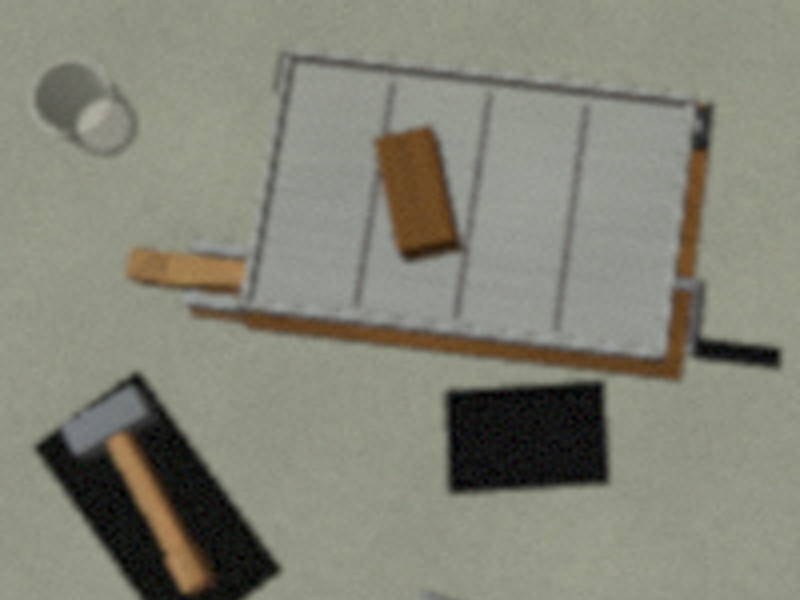

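View pics/t2.png

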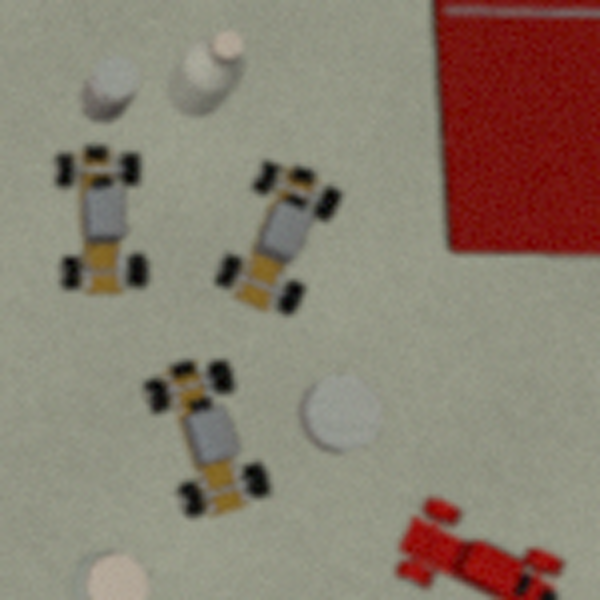

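```bash
cat > meas.py <<'E'
from h import *
def dark(im,th=60): return ((im.max(2)<th)*255).astype(np.uint8)
def blobs(m,roi,mina=5):
    mm=np.zeros_like(m); u0,v0,u1,v1=roi; mm[v0:v1,u0:u1]=m[v0:v1,u0:u1]
    n,l,s,ce=cv2.connectedComponentsWithStats(mm); return [(s[i,4],ce[i],(l==i)) for i in range(1,n) if s[i,4]>=mina]
E
python3 - <<'E'
from meas import *
c=cap('top'); im=c['color']; hsv=cv2.cvtColor(im,cv2.COLOR_BGR2HSV)
P=lambda u,v,z:np.round(onz(c,u,v,z),4)
def q(x,y,z): return P(90+x/4-.375,110+y/4-.375,z)
print('tray +x+y',q(288,56,84),'+x-y',q(702,104,84)); 
print('-x+y',q(247,310,77),'-x-y',q(664,357,77))
print('div lines',[ (q(*a,64),q(*b,64)) for a,b in [((392,85),(357,305)),((490,95),(458,316)),((586,105),(558,329))]])
print('handle bar ends',q(697,347,104),q(780,357,104))
print('base corner -x-y',q(681,378,10))
print('block top', [q(x,y,104) for x,y in [(376,138),(430,127),(459,243),(402,253)]])
m=((hsv[...,0]>8)&(hsv[...,0]<24)&(hsv[...,1]>90)).astype(np.uint8)*255
for a,ce,b in blobs(m,(180,138,210,178),20):
    print('blk',a,ce)
# bin, mat by dark mask
d=dark(im,65)
for nm,roi,z in (('bin',(196,200,246,237),20),('mat',(95,200,165,275),4)):
    for a,ce,b in blobs(d,roi,50):
        pts=np.argwhere(b)[:,::-1].astype(np.float32); r=cv2.minAreaRect(pts); bp=cv2.boxPoints(r)
        print(nm,a,ce,r,[P(x,y,z) for x,y in bp],'ctr',P(*r[0],z))
print('wedge butt top',q(127,265,43),q(133,248,43),q(127,278,43),'guide', q(190,245,39),q(185,300,39))
for a,ce,b in blobs(d,(300,145,390,255),6): print('d',a,np.round(ce,1),P(*ce,20))
g=((hsv[...,1]<30)&(im.max(2)<135)&(im.min(2)>85)&(hsv[...,0]>70)).astype(np.uint8)*255
for a,ce,b in blobs(g,(300,145,390,255),25):
    r=cv2.minAreaRect(np.argwhere(b)[:,::-1].astype(np.float32)); print('can',a,r,P(*ce,43))
for a,ce,b in blobs(g,(95,195,165,275),25):
    r=cv2.minAreaRect(np.argwhere(b)[:,::-1].astype(np.float32)); print('head',a,r,P(*r[0],34),[P(*x,34) for x in cv2.boxPoints(r)])
for a,ce,b in blobs(m,(95,195,165,275),20):
    r=cv2.minAreaRect(np.argwhere(b)[:,::-1].astype(np.float32)); print('handle',a,r,P(*r[0],29),[P(*x,29) for x in cv2.boxPoints(r)])
E
```

```text
tray +x+y [-32.3588 -23.0372  84.    ] +x-y [-29.7483   2.4525  84.    ]
-x+y [-14.977  -22.3614  77.    ] -x-y [-12.8014   0.3571  77.    ]
div lines [(array([-23.149 , -12.5687,  64.    ]), array([-12.682 , -13.5995,  64.    ])), (array([-22.748 ,  -7.9978,  64.    ]), array([-12.2605,  -9.0245,  64.    ])), (array([-22.3462,  -3.5295,  64.    ]), array([-11.7475,  -4.5024,  64.    ]))]
handle bar ends [-18.2524   2.9129 104.    ] [-17.6192   9.0128 104.    ]
base corner -x-y [-1.1026  0.1086 10.    ]
block top [array([-33.8334, -21.5192, 104.    ]), array([-34.7794, -17.4874, 104.    ]), array([-25.7908, -14.9022, 104.    ]), array([-24.9462, -19.1025, 104.    ])]
blk 449 [193.62360802 157.8596882 ]
bin 973 [221.27543679 218.9373073 ] ((221.0856170654297, 218.86964416503906), (24.82655906677246, 39.36069869995117), 86.42366790771484) [array([-2.4272, -2.8832, 20.    ]), array([-2.5988, -0.7826, 20.    ]), array([-1.2733, -0.6673, 20.    ]), array([-1.1062, -2.7411, 20.    ])] ctr [-1.847  -1.7691 20.    ]
mat 1402 [130.72253923 239.99072753] ((128.9607391357422, 237.0277099609375)
[... 1443 characters left out ...]
75781, 223.25001525878906), (11.384199142456055, 8.538147926330566), 71.56504821777344) [-4.216  11.0157 43.    ]
head 161 ((115.29411315917969, 214.32351684570312), (8.403430938720703, 20.4083309173584), 59.036251068115234) [ -3.6826 -12.8808  34.    ] [array([ -3.5106, -13.8778,  34.    ]), array([ -4.5241, -12.3418,  34.    ]), array([ -3.855 , -11.8818,  34.    ]), array([ -2.849 , -13.4148,  34.    ])]
handle 430 ((129.4808807373047, 237.9649658203125), (45.091915130615234, 11.412641525268555), 61.38954162597656) [-1.2488 -9.661  29.    ] [array([ -2.5559, -11.0096,  29.    ]), array([ -3.001 , -10.2614,  29.    ]), array([ 0.0359, -8.3355, 29.    ]), array([ 0.4633, -9.0744, 29.    ])]
```

Those heights went in as mm instead of m. I'll redo it with the units fixed.

```bash
cat > m1.py <<'E'
from meas import *
c=cap('top'); im=c['color']; hsv=cv2.cvtColor(im,cv2.COLOR_BGR2HSV)
P=lambda u,v,z:np.round(onz(c,u,v,z/1000)*1000,1)[:2]
def q(x,y,z): return P(90+x/4-.375,110+y/4-.375,z)
print('tray +x+y',q(288,56,84),'+x-y',q(702,104,84)); 
print('-x+y',q(247,310,77),'-x-y',q(664,357,77))
print('div lines',[ (q(*a,64),q(*b,64)) for a,b in [((392,85),(357,305)),((490,95),(458,316)),((586,105),(558,329))]])
print('handle bar ends',q(697,347,104),q(780,357,104))
print('base corner -x-y',q(681,378,10))
print('block top', [q(x,y,104) for x,y in [(376,138),(430,127),(459,243),(402,253)]])
m=((hsv[...,0]>8)&(hsv[...,0]<24)&(hsv[...,1]>90)).astype(np.uint8)*255
d=dark(im,65)
for nm,roi,z in (('bin',(196,200,246,237),20),('mat',(95,200,165,275),4)):
    for a,ce,b in blobs(d,roi,50):
        pts=np.argwhere(b)[:,::-1].astype(np.float32); r=cv2.minAreaRect(pts); bp=cv2.boxPoints(r)
        print(nm,a,[P(x,y,z) for x,y in bp],'ctr',P(*r[0],z))
print('wedge butt top',q(127,265,43),q(133,248,43),q(127,278,43),'guide', q(190,245,39),q(185,300,39))
for a,ce,b in blobs(d,(300,145,390,255),20): print('d',a,np.round(ce,1),P(*ce,20))
g=((hsv[...,1]<30)&(im.max(2)<135)&(im.min(2)>85)&(hsv[...,0]>70)).astype(np.uint8)*255
for a,ce,b in blobs(g,(300,145,390,255),25): print('can',a,P(*ce,43))
for a,ce,b in blobs(g,(95,195,165,275),25):
    r=cv2.minAreaRect(np.argwhere(b)[:,::-1].astype(np.float32)); print('head',a,P(*r[0],34),[P(*x,34) for x in cv2.boxPoints(r)])
for a,ce,b in blobs(m,(95,195,165,275),20):
    r=cv2.minAreaRect(np.argwhere(b)[:,::-1].astype(np.float32)); print('handle',a,P(*r[0],26),[P(*x,26) for x in cv2.boxPoints(r)])
E
python3 m1.py
```

```text
tray +x+y [705.5 238.2] +x-y [673.  -79.8]
-x+y [507.7 257.5] -x-y [477.8 -54.1]
div lines [(array([691.1, 161.3]), array([515.7, 178.6])), (array([684.4,  84.7]), array([508.6, 101.9])), (array([677.7,   9.8]), array([500. ,  26.1]))]
handle bar ends [481.  -77.8] [ 474.7 -137.9]
base corner -x-y [472.9 -68.2]
block top [array([634.5, 163. ]), array([643.8, 123.3]), array([555.3,  97.8]), array([546.9, 139.2])]
bin 972 [array([456.8, 116. ]), array([466.3,  -5.9]), array([389.3, -12.3]), array([380.1, 108.1])] ctr [422.9  51.5]
mat 1403 [array([408.3, 439. ]), array([469.8, 362.7]), array([317.3, 238.4]), array([258.8, 314.1])] ctr [362.4 338. ]
wedge butt top [548.4 362.9] [562.  359.4] [538.1 362. ] guide [566.2 316.8] [522.3 317.2]
d 21 [311. 157.] [ 627.1 -229.6]
d 26 [327.2 157. ] [ 628.1 -281.6]
d 23 [361.3 159. ] [ 623.5 -390.5]
d 28 [376.4 165.6] [ 602.4 -437.9]
d 28 [312.4 182.8] [ 542.7 -233.1]
d 30 [328.8 182.2] [ 545.4 -284.9]
d 25 [352.  182.1] [ 547.1 -358.3]
d 29 [367.2 189. ] [ 525.8 -405.4]
d 34 [349.8 209. ] [ 461.2 -348.5]
d 29 [334.1 213.2] [ 446.9 -299.3]
d 35 [358.5 234.6] [ 382.  -372.9]
d 29 [342.9 239.4] [ 366.5 -324.2]
can 83 [ 586.2 -253.9]
can 76 [ 574.8 -395.9]
can 91 [ 413.9 -332.2]
head 162 [429.3 374.1] [array([423.7, 407.3]), array([457.4, 356.2]), array([434.9, 340.8]), array([401.4, 391.7])]
handle 426 [357.9 327.5] [array([409.5, 381. ]), array([426.8, 352.6]), array([307.2, 274.9]), array([290.6, 303.1])]
```

```bash
cat >> h.py <<'E'
def go(x,y,z,jaw=None):
    """mm world target; prints total tool-axis shift (m) at present axes, then yaw needed (jaw angle deg in world, mod 180)"""
    o=get_obs(); M=R.from_quat(o['tool_rot']).as_matrix(); p=np.array(o['tool_pos'])*1000
    d=M.T@(np.array([x,y,z])-p); cur=np.degrees(np.arctan2(M[1,2],M[0,2]))
    print('pos',np.round(p,1),'jaw',round(cur,1),'F',np.round(o['ft_force'],1),'op',round(o['opening']*1000,1),'t',round(o['t'],2),'q7',round(o['qpos'][6],2))
    print('shift mm x %.1f y %.1f z %.1f  norm %.0f'%(*d,np.linalg.norm(d)))
    if jaw is not None:
        w=-(jaw-cur); w=(w+90)%180-90; print('yaw %.1f (alt %.1f)'%(w,w-180*np.sign(w)))
E
cat > g.sh <<'E'
python3 -c "from h import *; go($1)"
E
chmod +x g.sh; ./g.sh 595,131,230,105.6
```

```text
pos [ 156.  -527.   230.8] jaw -73.5 F [ 0.5  0.1 -0.3] op 85.5 t 0.25 q7 -0.03
shift mm x -607.7 y 1.3 z -506.3  norm 791
yaw 0.9 (alt -179.1)
```

Request:
arm_command:
  deltas:
    - {"x": -0.038, "z": -0.0316}
    - {"x": -0.038, "z": -0.0316}
    - {"x": -0.038, "z": -0.0316}
    - {"x": -0.038, "z": -0.0316}
    - {"x": -0.038, "z": -0.0316}
    - {"x": -0.038, "z": -0.0316}
    - {"x": -0.038, "z": -0.0316}
    - {"x": -0.038, "z": -0.0316}
    - {"x": -0.038, "z": -0.0316}
    - {"x": -0.038, "z": -0.0316}
    - {"x": -0.038, "z": -0.0316}
    - {"x": -0.038, "z": -0.0316}
    - {"x": -0.038, "z": -0.0316}
    - {"x": -0.038, "z": -0.0316}
    - {"x": -0.038, "z": -0.0316}
    - {"x": -0.038, "z": -0.0316}
    - {"yaw": 0.9}
    - {"x": 0}

```text
validation failed for argument at $.de...
```

```bash
./g.sh 595,131,72,105.6
```

```text
pos [ 156.  -527.   230.8] jaw -73.5 F [ 0.5  0.1 -0.3] op 85.5 t 0.25 q7 -0.03
shift mm x -607.7 y 159.3 z -506.1  norm 807
yaw 0.9 (alt -179.1)
```

Request:
arm_command:
  deltas:
    - {"fingers": 0.085, "x": -0.038, "y": 0, "z": -0.0316, "yaw": 0}

```text
t: 0.38
tool_pos: [0.1804, -0.4885, 0.2307]
tool_rot: [0.1, -0.7, 0.701, -0.098]
ft_force: [1.1, 0.7, 0.4]
opening: 0.0847
```

Request:
arm_command:
  deltas:
    - {"fingers": 0.085, "x": -0.038, "y": 0, "z": -0.0316, "yaw": 0}
    - {"fingers": 0.085, "x": -0.038, "y": 0, "z": -0.0316, "yaw": 0}
    - {"fingers": 0.085, "x": -0.038, "y": 0, "z": -0.0316, "yaw": 0}
    - {"fingers": 0.085, "x": -0.038, "y": 0, "z": -0.0316, "yaw": 0}
    - {"fingers": 0.085, "x": -0.038, "y": 0, "z": -0.0316, "yaw": 0}
    - {"fingers": 0.085, "x": -0.038, "y": 0, "z": -0.0316, "yaw": 0}
    - {"fingers": 0.085, "x": -0.038, "y": 0, "z": -0.0316, "yaw": 0}
    - {"fingers": 0.085, "x": -0.038, "y": 0, "z": -0.0316, "yaw": 0}
    - {"fingers": 0.085, "x": -0.038, "y": 0, "z": -0.0316, "yaw": 0}
    - {"fingers": 0.085, "x": -0.038, "y": 0, "z": -0.0316, "yaw": 0}
    - {"fingers": 0.085, "x": -0.038, "y": 0, "z": -0.0316, "yaw": 0}
    - {"fingers": 0.085, "x": -0.038, "y": 0, "z": -0.0316, "yaw": 0}
    - {"fingers": 0.085, "x": -0.038, "y": 0, "z": -0.0316, "yaw": 0}
    - {"fingers": 0.085, "x": -0.038, "y": 0, "z": -0.0316, "yaw": 0}
    - {"fingers": 0.085, "x": -0.038, "y": 0, "z": -0.0316, "yaw": 0}
    - {"fingers": 0.085, "x": 0, "y": 0, "z": 0, "yaw": 0.9}
    - {"fingers": 0.085, "x": 0, "y": 0, "z": 0, "yaw": 0}

```text
t: 2.5
tool_pos: [0.5954, 0.1294, 0.2308]
tool_rot: [0.096, -0.7, 0.701, -0.096]
ft_force: [-0.1, -1.2, 0.7]
opening: 0.0848
```

```bash
./g.sh 595,131,72,105.6
```

```text
pos [595.4 129.4 230.8] jaw -74.4 F [-0.1 -1.2  0.7] op 84.8 t 2.5 q7 -1.72
shift mm x -0.3 y 158.8 z -1.8  norm 159
yaw -0.0 (alt 180.0)
```

Request:
arm_command:
  deltas:
    - {"fingers": 0.085, "x": 0, "y": 0.04, "z": -0.0015, "yaw": 0}
    - {"fingers": 0.085, "x": 0, "y": 0.04, "z": 0, "yaw": 0}
    - {"fingers": 0.085, "x": 0, "y": 0.04, "z": 0, "yaw": 0}
    - {"fingers": 0.085, "x": 0, "y": 0.025, "z": 0, "yaw": 0}
    - {"fingers": 0.085, "x": 0, "y": 0.014, "z": 0, "yaw": 0}
    - {"fingers": 0.03, "x": 0, "y": 0, "z": 0, "yaw": 0}
    - {"fingers": 0.03, "x": 0, "y": 0, "z": 0, "yaw": 0}
    - {"fingers": 0.03, "x": 0, "y": 0, "z": 0, "yaw": 0}
    - {"fingers": 0.03, "x": 0, "y": 0, "z": 0, "yaw": 0}

```text
t: 3.62
tool_pos: [0.5966, 0.1319, 0.0742]
tool_rot: [-0.095, 0.701, -0.7, 0.097]
ft_force: [0.3, -0.9, 5.8]
opening: 0.0441
```

```bash
python3 - <<'E'
from h import *
c=cap('top','a1')
P=lambda u,v,z:np.round(onz(c,u,v,z/1000)*1000,1)[:2]
for x,y in[(447,393),(603,382),(608,483),(450,491)]: print(P(90+x/4-.375,110+y/4-.375,20))
go(423.5,51.5,164,4.4)
E
```

```text
[456.1 114. ]
[467.   -7.2]
[388.5 -13. ]
[380.1 108.3]
pos [596.7 131.9  74.2] jaw -74.4 F [-0.2 -0.4  5.4] op 44.2 t 3.67 q7 -1.79
shift mm x 188.1 y -90.5 z 31.0  norm 211
yaw -78.8 (alt 101.2)
```

Request:
arm_command:
  deltas:
    - {"fingers": 0.03, "x": 0, "y": -0.03, "z": 0, "yaw": 0}
    - {"fingers": 0.03, "x": 0, "y": -0.04, "z": 0, "yaw": 0}
    - {"fingers": 0.03, "x": 0, "y": -0.021, "z": 0, "yaw": 0}
    - {"fingers": 0.03, "x": 0.027, "y": 0, "z": 0.0045, "yaw": 0}
    - {"fingers": 0.03, "x": 0.0535, "y": 0, "z": 0.009, "yaw": 0}
    - {"fingers": 0.03, "x": 0.0535, "y": 0, "z": 0.009, "yaw": 0}
    - {"fingers": 0.03, "x": 0.0535, "y": 0, "z": 0.009, "yaw": 0}
    - {"fingers": 0.03, "x": 0, "y": 0, "z": 0, "yaw": -9.85}
    - {"fingers": 0.03, "x": 0, "y": 0, "z": 0, "yaw": -9.85}
    - {"fingers": 0.03, "x": 0, "y": 0, "z": 0, "yaw": -9.85}
    - {"fingers": 0.03, "x": 0, "y": 0, "z": 0, "yaw": -9.85}
    - {"fingers": 0.03, "x": 0, "y": 0, "z": 0, "yaw": -9.85}
    - {"fingers": 0.03, "x": 0, "y": 0, "z": 0, "yaw": -9.85}
    - {"fingers": 0.03, "x": 0, "y": 0, "z": 0, "yaw": -9.85}
    - {"fingers": 0.03, "x": 0, "y": 0, "z": 0, "yaw": -9.85}
    - {"fingers": 0.03, "x": 0, "y": 0, "z": 0, "yaw": 0}

```text
t: 5.68
tool_pos: [0.4226, 0.0507, 0.163]
tool_rot: [0.519, -0.481, 0.481, -0.518]
ft_force: [-0.2, -0.7, -0.8]
opening: 0.0438
```

```bash
./g.sh 423.5,51,16,4.4
```

```text
pos [422.6  50.7 163. ] jaw 4.3 F [-0.2 -0.7 -0.8] op 43.8 t 5.67 q7 -0.21
shift mm x -0.2 y 147.0 z 1.0  norm 147
yaw -0.1 (alt 179.9)
```

Request:
arm_command:
  deltas:
    - {"fingers": 0.03, "x": 0, "y": 0.045, "z": 0.001, "yaw": 0}
    - {"fingers": 0.03, "x": 0, "y": 0.045, "z": 0, "yaw": 0}
    - {"fingers": 0.03, "x": 0, "y": 0.035, "z": 0, "yaw": 0}
    - {"fingers": 0.03, "x": 0, "y": 0.014, "z": 0, "yaw": 0}
    - {"fingers": 0.03, "x": 0, "y": 0.006, "z": 0, "yaw": 0}
    - {"fingers": 0.03, "x": 0, "y": 0, "z": 0, "yaw": 0}

```text
t: 6.42
tool_pos: [0.4249, 0.051, 0.019]
tool_rot: [-0.518, 0.48, -0.481, 0.519]
ft_force: [0.4, -0.2, -1.2]
opening: 0.0441
```

```bash
./g.sh 423.5,51,16,4.4; python3 - <<'E'
from h import *
c=cap('scene'); b=c['color'][130:260,200:400]; cv2.imwrite('pics/s1.png',cv2.resize(b,(800,520),interpolation=cv2.INTER_CUBIC))
E
```

```text
pos [424.9  51.   19. ] jaw 4.4 F [ 0.4 -0.2 -1.2] op 44.1 t 6.42 q7 -0.41
shift mm x -0.1 y 3.0 z -1.4  norm 3
yaw -0.0 (alt 180.0)
```

View pics/s1.png

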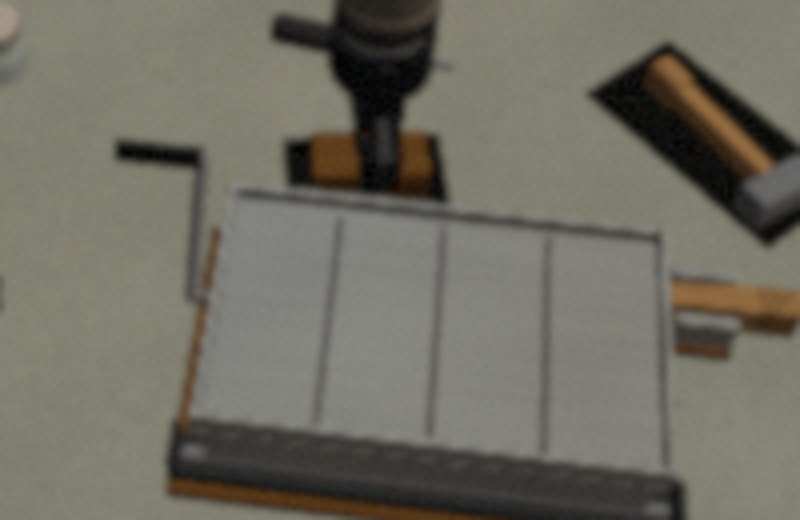

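The block hangs inside the box, at about (370,165) in the crop, and there is no contact force. I'll release it.

Request:
arm_command:
  deltas:
    - {"fingers": 0.03, "x": 0, "y": 0.001, "z": 0, "yaw": 0}
    - {"fingers": 0.055, "x": 0, "y": 0, "z": 0, "yaw": 0}
    - {"fingers": 0.055, "x": 0, "y": 0, "z": 0, "yaw": 0}
    - {"fingers": 0.06, "x": 0, "y": -0.02, "z": 0, "yaw": 0}
    - {"fingers": 0.06, "x": 0, "y": -0.04, "z": 0, "yaw": 0}
    - {"fingers": 0.06, "x": 0, "y": -0.06, "z": 0, "yaw": 0}
    - {"fingers": 0.06, "x": 0, "y": -0.06, "z": 0, "yaw": 0}

```text
t: 7.35
tool_pos: [0.4237, 0.0508, 0.1991]
tool_rot: [0.519, -0.48, 0.48, -0.519]
ft_force: [0.6, -1.4, 0.3]
opening: 0.0598
```

```bash
cat > cars.py <<'E'
from meas import *
c=cap('top'); im=c['color']; hsv=cv2.cvtColor(im,cv2.COLOR_BGR2HSV)
P=lambda u,v,z:onz(c,u,v,z/1000)[:2]*1000
d=dark(im,65)
w=[P(*ce,20) for a,ce,b in blobs(d,(300,135,410,270),19)]
print('wheels',len(w),np.round(w).tolist())
g=((hsv[...,1]<30)&(im.max(2)<138)&(im.min(2)>85)&(hsv[...,0]>70)).astype(np.uint8)*255
for a,ce,b in blobs(g,(300,135,410,270),40):
    p=P(*ce,43); ws=np.array([x for x in w if np.hypot(*(x-p))<70])
    if len(ws)!=4: print('can',np.round(p,1),'n',len(ws)); continue
    ctr=ws.mean(0); # axis: long axis from pairs
    r=cv2.minAreaRect(ws.astype(np.float32))
    s=ws-ctr; u_,sv,vt=np.linalg.svd(s); ax=vt[0]
    if ax[0]<0: ax=-ax
    print('car can',np.round(p,1),'wheelctr',np.round(ctr,1),'axis deg',round(np.degrees(np.arctan2(ax[1],ax[0])),1),'sv',np.round(sv))
E
python3 cars.py; python3 - <<'E'
from h import *
c=cap('scene'); b=c['color'][130:260,200:400]; cv2.imwrite('pics/s2.png',cv2.resize(b,(800,520),interpolation=cv2.INTER_CUBIC))
go(424,51,150)
E
```

```text
wheels 12 [[627.0, -230.0], [628.0, -281.0], [623.0, -390.0], [603.0, -438.0], [546.0, -285.0], [547.0, -358.0], [542.0, -233.0], [526.0, -406.0], [461.0, -348.0], [447.0, -300.0], [382.0, -373.0], [367.0, -324.0]]
car can [ 586.1 -253.8] wheelctr [ 585.8 -257.2] axis deg 2.3 sv [84. 52.]
car can [ 574.8 -395.2] wheelctr [ 574.7 -398.1] axis deg -22.3 sv [83. 52.]
car can [ 414.4 -332.9] wheelctr [ 414.2 -336.2] axis deg 17.4 sv [83. 51.]
pos [429.   52.1 203.9] jaw 4.4 F [1.7 0.5 0.6] op 59.8 t 7.45 q7 -0.18
shift mm x 0.7 y 53.8 z -5.8  norm 54
```

View pics/s2.png

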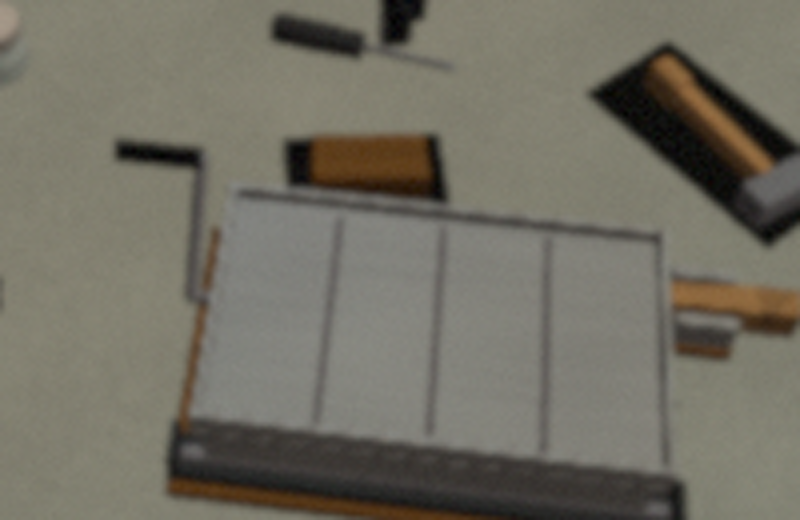

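```bash
python3 - <<'E'
from h import *
c=cap('top')
P=lambda u,v,z:np.round(onz(c,u,v,z/1000)*1000,1)[:2]
print('tin',P(595/1.5625,341/1.5625,22),'jar',P(507/1.5625,408/1.5625,55),'can',P(506/1.5625,208/1.5625,62))
go(586,-255,150,92.3)
E
```

```text
tin [ 433.6 -443.2] jar [ 299.9 -259.6] can [ 692.7 -263.7]
pos [426.8  51.3 200.8] jaw 4.4 F [-0.4 -0.1 -0.7] op 59.9 t 7.5 q7 -0.18
shift mm x 317.5 y 52.4 z 134.9  norm 349
yaw -87.9 (alt 92.1)
```

Request:
arm_command:
  deltas:
    - {"fingers": 0.055, "x": 0.0454, "y": 0, "z": 0.0193, "yaw": 0}
    - {"fingers": 0.055, "x": 0.0454, "y": 0, "z": 0.0193, "yaw": 0}
    - {"fingers": 0.055, "x": 0.0454, "y": 0, "z": 0.0193, "yaw": 0}
    - {"fingers": 0.055, "x": 0.0454, "y": 0, "z": 0.0193, "yaw": 0}
    - {"fingers": 0.055, "x": 0.0454, "y": 0, "z": 0.0193, "yaw": 0}
    - {"fingers": 0.055, "x": 0.0454, "y": 0, "z": 0.0193, "yaw": 0}
    - {"fingers": 0.055, "x": 0.0454, "y": 0, "z": 0.0193, "yaw": 0}
    - {"fingers": 0.055, "x": 0, "y": 0.006, "z": 0, "yaw": 10.23}
    - {"fingers": 0.055, "x": 0, "y": 0.006, "z": 0, "yaw": 10.23}
    - {"fingers": 0.055, "x": 0, "y": 0.006, "z": 0, "yaw": 10.23}
    - {"fingers": 0.055, "x": 0, "y": 0.006, "z": 0, "yaw": 10.23}
    - {"fingers": 0.055, "x": 0, "y": 0.006, "z": 0, "yaw": 10.23}
    - {"fingers": 0.055, "x": 0, "y": 0.006, "z": 0, "yaw": 10.23}
    - {"fingers": 0.055, "x": 0, "y": 0.006, "z": 0, "yaw": 10.23}
    - {"fingers": 0.055, "x": 0, "y": 0.006, "z": 0, "yaw": 10.23}
    - {"fingers": 0.055, "x": 0, "y": 0.004, "z": 0, "yaw": 10.23}
    - {"fingers": 0.055, "x": 0, "y": 0, "z": 0, "yaw": 0}

```text
t: 9.62
tool_pos: [0.5817, -0.2551, 0.143]
tool_rot: [-0.017, 0.707, -0.707, 0.014]
ft_force: [-0.4, 0.4, 0.5]
opening: 0.055
```

```bash
python3 cars.py; ./g.sh 586,-255,12,92.3
```

```text
wheels 3 [[647.0, -268.0], [456.0, -363.0], [543.0, -233.0]]
can [ 585.8 -253.8] n 2
pos [ 582.1 -255.2  143.6] jaw -87.5 F [ 0.5  0.4 -0. ] op 54.8 t 9.68 q7 -1.23
shift mm x -4.3 y 131.6 z 0.1  norm 132
yaw 0.2 (alt -179.8)
```

Request:
arm_command:
  deltas:
    - {"fingers": 0.055, "x": -0.004, "y": 0.04, "z": 0, "yaw": 0}
    - {"fingers": 0.055, "x": 0, "y": 0.04, "z": 0, "yaw": 0}
    - {"fingers": 0.055, "x": 0, "y": 0.03, "z": 0, "yaw": 0}
    - {"fingers": 0.055, "x": 0, "y": 0.015, "z": 0, "yaw": 0}
    - {"fingers": 0.055, "x": 0, "y": 0.0065, "z": 0, "yaw": 0}
    - {"fingers": 0.055, "x": 0, "y": 0, "z": 0, "yaw": 0}
    - {"fingers": 0.02, "x": 0, "y": 0, "z": 0, "yaw": 0}
    - {"fingers": 0.02, "x": 0, "y": 0, "z": 0, "yaw": 0}
    - {"fingers": 0.02, "x": 0, "y": 0, "z": 0, "yaw": 0}
    - {"fingers": 0.02, "x": 0, "y": 0, "z": 0, "yaw": 0}

```text
t: 10.92
tool_pos: [0.5884, -0.2564, 0.0156]
tool_rot: [0.013, -0.706, 0.708, -0.015]
ft_force: [-0.3, -1.0, 5.7]
opening: 0.029
```

```bash
python3 - <<'E'
from h import *
c=cap('scene'); b=c['color'][130:260,100:260]; cv2.imwrite('pics/s3.png',cv2.resize(b,(800,650),interpolation=cv2.INTER_CUBIC)[:600])
go(604.4+20,207-2,160,84.5)
E
```

```text
pos [ 588.4 -256.3   15.5] jaw -87.7 F [ 0.5 -0.7  6. ] op 29.1 t 10.97 q7 -1.26
shift mm x -55.1 y -145.1 z -459.3  norm 485
yaw 7.8 (alt -172.2)
```

View pics/s3.png

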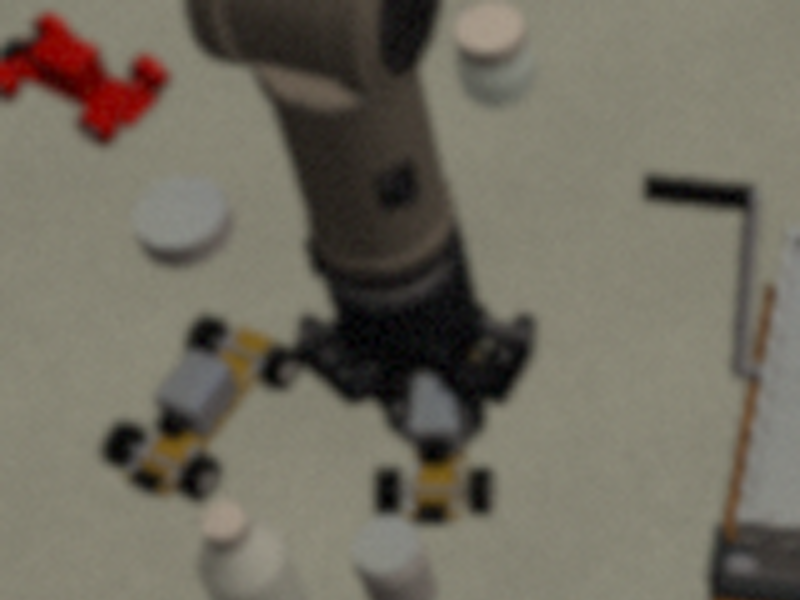

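Request:
arm_command:
  deltas:
    - {"fingers": 0.02, "x": 0, "y": -0.02, "z": 0, "yaw": 0}
    - {"fingers": 0.02, "x": 0, "y": -0.04, "z": 0, "yaw": 0}
    - {"fingers": 0.02, "x": 0, "y": -0.045, "z": 0, "yaw": 0}
    - {"fingers": 0.02, "x": 0, "y": -0.04, "z": 0, "yaw": 0}
    - {"fingers": 0.02, "x": -0.0025, "y": 0, "z": -0.0203, "yaw": 0}
    - {"fingers": 0.02, "x": -0.005, "y": 0, "z": -0.0418, "yaw": 0}
    - {"fingers": 0.02, "x": -0.005, "y": 0, "z": -0.0418, "yaw": 0}
    - {"fingers": 0.02, "x": -0.005, "y": 0, "z": -0.0418, "yaw": 0}
    - {"fingers": 0.02, "x": -0.005, "y": 0, "z": -0.0418, "yaw": 0}
    - {"fingers": 0.02, "x": -0.005, "y": 0, "z": -0.0418, "yaw": 0}
    - {"fingers": 0.02, "x": -0.005, "y": 0, "z": -0.0418, "yaw": 0}
    - {"fingers": 0.02, "x": -0.005, "y": 0, "z": -0.0418, "yaw": 0}
    - {"fingers": 0.02, "x": -0.005, "y": 0, "z": -0.0418, "yaw": 0}
    - {"fingers": 0.02, "x": -0.005, "y": 0, "z": -0.0418, "yaw": 0}
    - {"fingers": 0.02, "x": -0.005, "y": 0, "z": -0.0418, "yaw": 0}
    - {"fingers": 0.02, "x": -0.0025, "y": 0, "z": -0.0203, "yaw": 7.8}
    - {"fingers": 0.02, "x": 0, "y": 0, "z": 0, "yaw": 0}
    - {"fingers": 0.02, "x": 0, "y": 0, "z": 0, "yaw": 0}

```text
t: 13.22
tool_pos: [0.6228, 0.2032, 0.1578]
tool_rot: [-0.033, -0.705, 0.707, 0.034]
ft_force: [0.3, -0.9, -0.3]
opening: 0.029
```

```bash
python3 - <<'E'
from h import *
c=cap('top'); b=c['color'][110:260,90:290]; cv2.imwrite('pics/t3.png',cv2.resize(b,(800,600),interpolation=cv2.INTER_CUBIC))
go(624.3,205,81,84.5)
E
```

```text
pos [623.3 202.6 158.1] jaw -95.5 F [-0.4 -0.6 -1.9] op 29.1 t 13.28 q7 -2.12
shift mm x -0.9 y 77.1 z -2.7  norm 77
yaw -0.0 (alt 180.0)
```

View pics/t3.png

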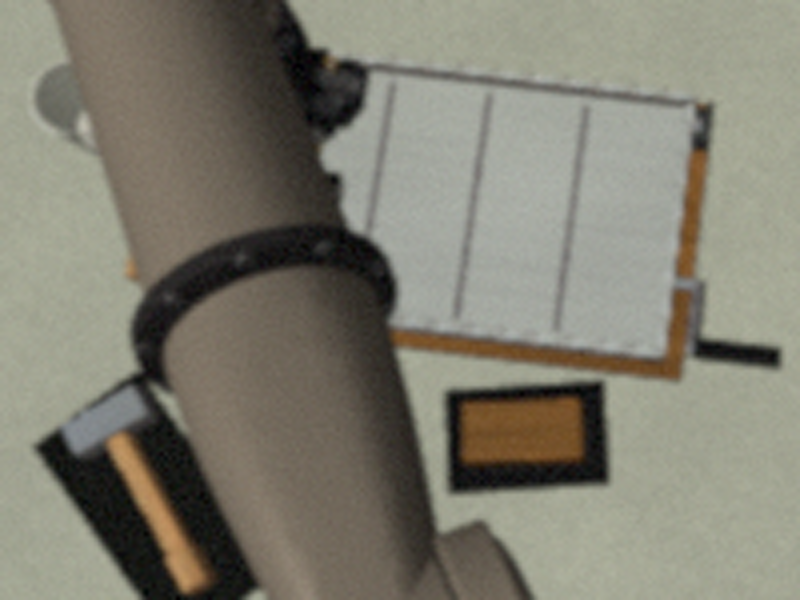

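Request:
arm_command:
  deltas:
    - {"fingers": 0.02, "x": -0.001, "y": 0.03, "z": -0.0025, "yaw": 0}
    - {"fingers": 0.02, "x": 0, "y": 0.025, "z": 0, "yaw": 0}
    - {"fingers": 0.02, "x": 0, "y": 0.014, "z": 0, "yaw": 0}
    - {"fingers": 0.02, "x": 0, "y": 0.007, "z": 0, "yaw": 0}
    - {"fingers": 0.02, "x": 0, "y": 0.001, "z": 0, "yaw": 0}
    - {"fingers": 0.02, "x": 0, "y": 0, "z": 0, "yaw": 0}

```text
t: 14.02
tool_pos: [0.6254, 0.2075, 0.0828]
tool_rot: [0.034, 0.707, -0.706, -0.033]
ft_force: [-0.4, -0.1, -1.9]
opening: 0.0291
```

```bash
python3 - <<'E'
from h import *
c=cap('scene'); b=c['color'][160:290,230:400]; cv2.imwrite('pics/s4.png',cv2.resize(b,(784,600),interpolation=cv2.INTER_CUBIC))
go(624.3,205,81,84.5)
E
```

```text
pos [625.4 207.6  82.9] jaw -95.5 F [-0.7 -0.1 -1.8] op 29.0 t 14.07 q7 -2.14
shift mm x 0.9 y 1.9 z 2.7  norm 3
yaw 0.0 (alt -180.0)
```

View pics/s4.png

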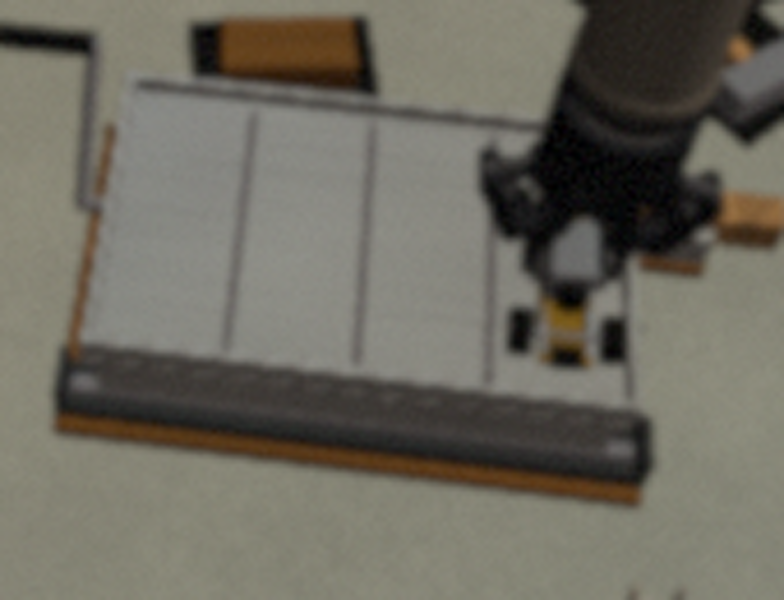

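Request:
arm_command:
  deltas:
    - {"fingers": 0.02, "x": 0, "y": 0, "z": 0.003, "yaw": 0}
    - {"fingers": 0.02, "x": 0, "y": 0.003, "z": 0, "yaw": 0}
    - {"fingers": 0.02, "x": 0, "y": 0, "z": 0, "yaw": 0}
    - {"fingers": 0.042, "x": 0, "y": 0, "z": 0, "yaw": 0}
    - {"fingers": 0.042, "x": 0, "y": 0, "z": 0, "yaw": 0}
    - {"fingers": 0.042, "x": 0, "y": -0.025, "z": 0, "yaw": 0}
    - {"fingers": 0.042, "x": 0, "y": -0.05, "z": 0, "yaw": 0}
    - {"fingers": 0.042, "x": 0, "y": -0.04, "z": 0, "yaw": 0}
    - {"fingers": 0.055, "x": 0, "y": 0, "z": 0, "yaw": 0}

```text
t: 15.2
tool_pos: [0.6268, 0.2058, 0.1986]
tool_rot: [0.037, 0.708, -0.705, -0.031]
ft_force: [0.1, 0.7, -0.4]
opening: 0.0547
```

```bash
python3 cars.py; ./g.sh 575,-396,190,67.7
```

```text
wheels 8 [[623.0, -391.0], [603.0, -438.0], [547.0, -358.0], [526.0, -406.0], [462.0, -349.0], [446.0, -300.0], [382.0, -373.0], [367.0, -324.0]]
car can [ 575.2 -395.6] wheelctr [ 574.9 -398.2] axis deg -23.2 sv [83. 52.]
car can [ 414.5 -334. ] wheelctr [ 414.2 -336.6] axis deg 16.9 sv [83. 52.]
pos [625.3 205.1 195.7] jaw -95.5 F [-0.3 -0.8 -0.3] op 54.9 t 15.25 q7 -2.11
shift mm x -7.1 y 4.6 z 603.2  norm 603
yaw 16.8 (alt -163.2)
```

Request:
arm_command:
  deltas:
    - {"fingers": 0.055, "x": -0.0005, "y": 0, "z": 0.023, "yaw": 0}
    - {"fingers": 0.055, "x": -0.0005, "y": 0, "z": 0.05, "yaw": 0}
    - {"fingers": 0.055, "x": -0.0005, "y": 0, "z": 0.05, "yaw": 0}
    - {"fingers": 0.055, "x": -0.0005, "y": 0, "z": 0.05, "yaw": 0}
    - {"fingers": 0.055, "x": -0.0005, "y": 0, "z": 0.05, "yaw": 0}
    - {"fingers": 0.055, "x": -0.0005, "y": 0, "z": 0.05, "yaw": 0}
    - {"fingers": 0.055, "x": -0.0005, "y": 0, "z": 0.05, "yaw": 0}
    - {"fingers": 0.055, "x": -0.0005, "y": 0, "z": 0.05, "yaw": 0}
    - {"fingers": 0.055, "x": -0.0005, "y": 0, "z": 0.05, "yaw": 0}
    - {"fingers": 0.055, "x": -0.0005, "y": 0, "z": 0.05, "yaw": 0}
    - {"fingers": 0.055, "x": -0.0005, "y": 0, "z": 0.05, "yaw": 0}
    - {"fingers": 0.055, "x": -0.0005, "y": 0, "z": 0.05, "yaw": 0}
    - {"fingers": 0.055, "x": -0.0005, "y": 0, "z": 0.03, "yaw": 0}
    - {"fingers": 0.055, "x": 0, "y": 0.03, "z": 0, "yaw": 8.7}
    - {"fingers": 0.055, "x": 0, "y": 0.03, "z": 0, "yaw": 8.7}
    - {"fingers": 0.055, "x": 0, "y": 0, "z": 0, "yaw": 0}
    - {"fingers": 0.055, "x": 0, "y": 0, "z": 0, "yaw": 0}

```text
t: 17.38
tool_pos: [0.5726, -0.3974, 0.134]
tool_rot: [-0.14, -0.693, 0.693, 0.14]
ft_force: [-0.1, -0.2, 0.3]
opening: 0.0552
```

```bash
./g.sh 575,-397,12,67.0
```

```text
pos [ 572.6 -397.4  134. ] jaw -112.8 F [-0.1 -0.2  0.3] op 55.2 t 17.38 q7 -1.42
shift mm x -2.1 y 122.0 z -1.4  norm 122
yaw 0.2 (alt -179.8)
```

Request:
arm_command:
  deltas:
    - {"fingers": 0.055, "x": -0.002, "y": 0.04, "z": -0.001, "yaw": 0}
    - {"fingers": 0.055, "x": 0, "y": 0.04, "z": 0, "yaw": 0}
    - {"fingers": 0.055, "x": 0, "y": 0.025, "z": 0, "yaw": 0}
    - {"fingers": 0.055, "x": 0, "y": 0.012, "z": 0, "yaw": 0}
    - {"fingers": 0.055, "x": 0, "y": 0.005, "z": 0, "yaw": 0}
    - {"fingers": 0.055, "x": 0, "y": 0, "z": 0, "yaw": 0}
    - {"fingers": 0.02, "x": 0, "y": 0, "z": 0, "yaw": 0}
    - {"fingers": 0.02, "x": 0, "y": 0, "z": 0, "yaw": 0}
    - {"fingers": 0.02, "x": 0, "y": 0, "z": 0, "yaw": 0}
    - {"fingers": 0.02, "x": 0, "y": 0, "z": 0, "yaw": 0}

```text
t: 18.62
tool_pos: [0.5764, -0.3977, 0.0136]
tool_rot: [-0.141, -0.692, 0.694, 0.139]
ft_force: [-0.8, -0.6, 5.5]
opening: 0.029
```

```bash
./g.sh 617,129.4,165,84.5
```

```text
pos [ 576.4 -397.7   13.6] jaw -112.9 F [-0.8 -0.6  5.5] op 29.0 t 18.62 q7 -1.43
shift mm x 167.2 y -152.6 z -501.2  norm 550
yaw -17.4 (alt 162.6)
```

Request:
arm_command:
  deltas:
    - {"fingers": 0.02, "x": 0, "y": -0.02, "z": 0, "yaw": 0}
    - {"fingers": 0.02, "x": 0, "y": -0.045, "z": 0, "yaw": 0}
    - {"fingers": 0.02, "x": 0, "y": -0.05, "z": 0, "yaw": 0}
    - {"fingers": 0.02, "x": 0, "y": -0.037, "z": 0, "yaw": 0}
    - {"fingers": 0.02, "x": 0.0064, "y": 0, "z": -0.0193, "yaw": 0}
    - {"fingers": 0.02, "x": 0.01285, "y": 0, "z": -0.0386, "yaw": 0}
    - {"fingers": 0.02, "x": 0.01285, "y": 0, "z": -0.0386, "yaw": 0}
    - {"fingers": 0.02, "x": 0.01285, "y": 0, "z": -0.0386, "yaw": 0}
    - {"fingers": 0.02, "x": 0.01285, "y": 0, "z": -0.0386, "yaw": 0}
    - {"fingers": 0.02, "x": 0.01285, "y": 0, "z": -0.0386, "yaw": 0}
    - {"fingers": 0.02, "x": 0.01285, "y": 0, "z": -0.0386, "yaw": 0}
    - {"fingers": 0.02, "x": 0.01285, "y": 0, "z": -0.0386, "yaw": 0}
    - {"fingers": 0.02, "x": 0.01285, "y": 0, "z": -0.0386, "yaw": 0}
    - {"fingers": 0.02, "x": 0.01285, "y": 0, "z": -0.0386, "yaw": 0}
    - {"fingers": 0.02, "x": 0.01285, "y": 0, "z": -0.0386, "yaw": 0}
    - {"fingers": 0.02, "x": 0.01285, "y": 0, "z": -0.0386, "yaw": 0}
    - {"fingers": 0.02, "x": 0.01285, "y": 0, "z": -0.0386, "yaw": 0}
    - {"fingers": 0.02, "x": 0.0064, "y": 0, "z": -0.0193, "yaw": -8.7}
    - {"fingers": 0.02, "x": 0, "y": 0, "z": 0, "yaw": -8.7}
    - {"fingers": 0.02, "x": 0, "y": 0, "z": 0, "yaw": 0}

```text
t: 21.12
tool_pos: [0.6161, 0.1313, 0.1638]
tool_rot: [0.034, 0.706, -0.706, -0.034]
ft_force: [-1.2, 0.2, -2.0]
opening: 0.0293
```

```bash
python3 - <<'E'
from h import *
c=cap('scene'); b=c['color'][160:290,230:400]; cv2.imwrite('pics/s5.png',cv2.resize(b,(784,600),interpolation=cv2.INTER_CUBIC))
go(617,129.4,81,84.5)
E
```

```text
pos [616.3 130.7 163.8] jaw -95.6 F [-0.7 -0.5 -2.2] op 29.4 t 21.18 q7 -2.01
shift mm x -0.8 y 82.8 z 1.2  norm 83
yaw -0.1 (alt 179.9)
```

View pics/s5.png

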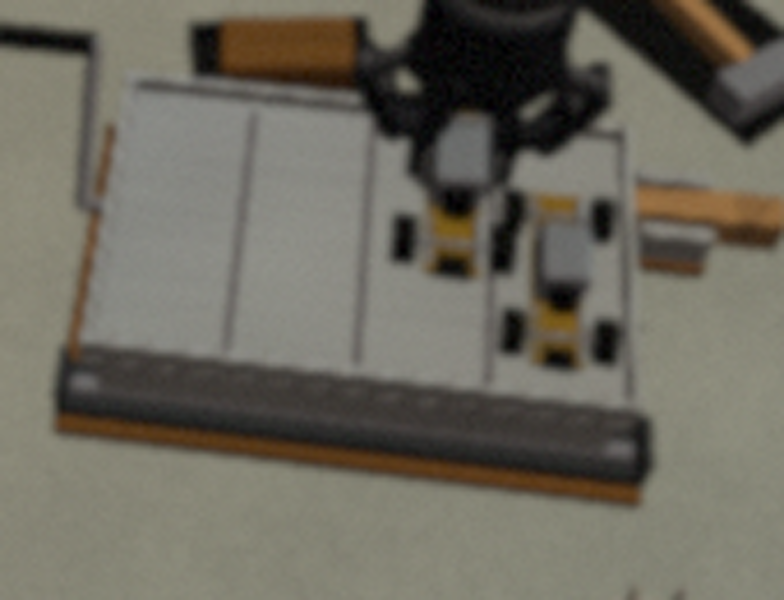

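Request:
arm_command:
  deltas:
    - {"fingers": 0.02, "x": -0.0005, "y": 0.03, "z": 0.001, "yaw": 0}
    - {"fingers": 0.02, "x": 0, "y": 0.03, "z": 0, "yaw": 0}
    - {"fingers": 0.02, "x": 0, "y": 0.014, "z": 0, "yaw": 0}
    - {"fingers": 0.02, "x": 0, "y": 0.007, "z": 0, "yaw": 0}
    - {"fingers": 0.02, "x": 0, "y": 0.002, "z": 0, "yaw": 0}
    - {"fingers": 0.02, "x": 0, "y": 0, "z": 0, "yaw": 0}

```text
t: 21.92
tool_pos: [0.6179, 0.13, 0.0818]
tool_rot: [0.035, 0.706, -0.706, -0.033]
ft_force: [0.2, -0.3, -2.2]
opening: 0.0293
```

```bash
python3 - <<'E'
from h import *
c=cap('scene'); b=c['color'][160:290,230:400]; cv2.imwrite('pics/s6.png',cv2.resize(b,(784,600),interpolation=cv2.INTER_CUBIC))
go(617,129.4,77.6,84.5)
E
```

```text
pos [617.9 130.   81.9] jaw -95.5 F [ 0.1  0.2 -1.6] op 29.3 t 21.98 q7 -2.02
shift mm x 0.9 y 4.3 z 0.7  norm 4
yaw 0.0 (alt -180.0)
```

View pics/s6.png

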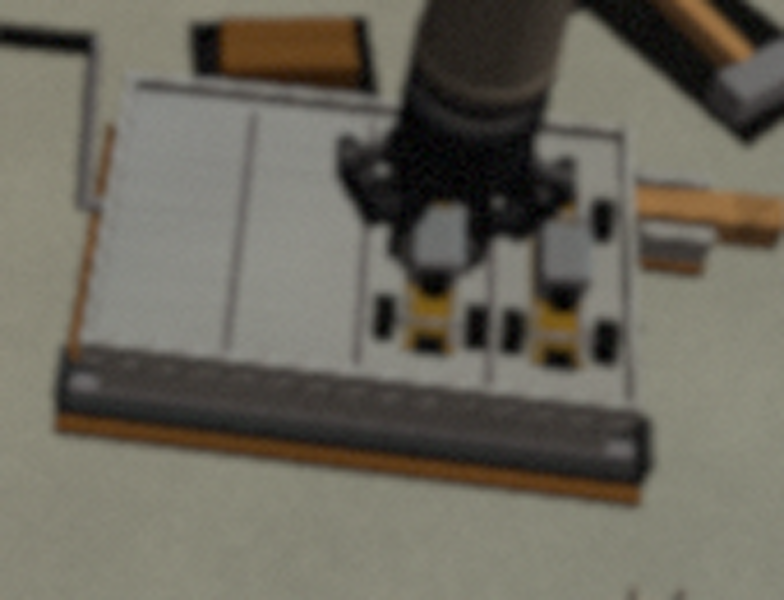

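Request:
arm_command:
  deltas:
    - {"fingers": 0.02, "x": 0, "y": 0.003, "z": 0.001, "yaw": 0}
    - {"fingers": 0.02, "x": 0, "y": 0.001, "z": 0, "yaw": 0}
    - {"fingers": 0.02, "x": 0, "y": 0, "z": 0, "yaw": 0}
    - {"fingers": 0.042, "x": 0, "y": 0, "z": 0, "yaw": 0}
    - {"fingers": 0.042, "x": 0, "y": 0, "z": 0, "yaw": 0}
    - {"fingers": 0.042, "x": 0, "y": -0.025, "z": 0, "yaw": 0}
    - {"fingers": 0.042, "x": 0, "y": -0.05, "z": 0, "yaw": 0}
    - {"fingers": 0.042, "x": 0, "y": -0.04, "z": 0, "yaw": 0}
    - {"fingers": 0.05, "x": 0, "y": 0, "z": 0, "yaw": 0}

```text
t: 23.1
tool_pos: [0.6198, 0.1299, 0.1965]
tool_rot: [0.037, 0.707, -0.705, -0.031]
ft_force: [0.5, 0.3, -0.4]
opening: 0.0499
```

```bash
python3 cars.py; ./g.sh 414.5,-335,190,107
```

```text
wheels 4 [[462.0, -348.0], [447.0, -300.0], [382.0, -373.0], [367.0, -324.0]]
car can [ 413.9 -332.5] wheelctr [ 414.3 -336.2] axis deg 17.1 sv [83. 51.]
pos [618.2 129.3 193.7] jaw -95.5 F [-0.3 -0.1 -0.1] op 50.4 t 23.15 q7 -2.0
shift mm x 158.5 y 2.4 z 481.6  norm 507
yaw -22.5 (alt 157.5)
```

Request:
arm_command:
  deltas:
    - {"fingers": 0.05, "x": 0.0069, "y": 0, "z": 0.0209, "yaw": 0}
    - {"fingers": 0.05, "x": 0.0138, "y": 0, "z": 0.0419, "yaw": 0}
    - {"fingers": 0.05, "x": 0.0138, "y": 0, "z": 0.0419, "yaw": 0}
    - {"fingers": 0.05, "x": 0.0138, "y": 0, "z": 0.0419, "yaw": 0}
    - {"fingers": 0.05, "x": 0.0138, "y": 0, "z": 0.0419, "yaw": 0}
    - {"fingers": 0.05, "x": 0.0138, "y": 0, "z": 0.0419, "yaw": 0}
    - {"fingers": 0.05, "x": 0.0138, "y": 0, "z": 0.0419, "yaw": 0}
    - {"fingers": 0.05, "x": 0.0138, "y": 0, "z": 0.0419, "yaw": 0}
    - {"fingers": 0.05, "x": 0.0138, "y": 0, "z": 0.0419, "yaw": 0}
    - {"fingers": 0.05, "x": 0.0138, "y": 0, "z": 0.0419, "yaw": 0}
    - {"fingers": 0.05, "x": 0.0138, "y": 0, "z": 0.0419, "yaw": 0}
    - {"fingers": 0.05, "x": 0.0138, "y": 0, "z": 0.0419, "yaw": 0}
    - {"fingers": 0.05, "x": 0, "y": 0.02, "z": 0, "yaw": -7.5}
    - {"fingers": 0.05, "x": 0, "y": 0.02, "z": 0, "yaw": -7.5}
    - {"fingers": 0.05, "x": 0, "y": 0.02, "z": 0, "yaw": -7.5}
    - {"fingers": 0.05, "x": 0, "y": 0, "z": 0, "yaw": 0}
    - {"fingers": 0.05, "x": 0, "y": 0, "z": 0, "yaw": 0}

```text
t: 25.28
tool_pos: [0.413, -0.3356, 0.1316]
tool_rot: [-0.104, 0.7, -0.699, 0.104]
ft_force: [-0.3, -0.3, -0.3]
opening: 0.0496
```

```bash
./g.sh 414.5,-335,12,107
```

```text
pos [ 413.  -335.6  131.6] jaw -73.1 F [-0.3 -0.3 -0.3] op 49.6 t 25.27 q7 -0.67
shift mm x -1.7 y 119.6 z -0.1  norm 120
yaw -0.1 (alt 179.9)
```

Request:
arm_command:
  deltas:
    - {"fingers": 0.05, "x": -0.0015, "y": 0.04, "z": 0, "yaw": 0}
    - {"fingers": 0.05, "x": 0, "y": 0.04, "z": 0, "yaw": 0}
    - {"fingers": 0.05, "x": 0, "y": 0.023, "z": 0, "yaw": 0}
    - {"fingers": 0.05, "x": 0, "y": 0.012, "z": 0, "yaw": 0}
    - {"fingers": 0.05, "x": 0, "y": 0.0045, "z": 0, "yaw": 0}
    - {"fingers": 0.05, "x": 0, "y": 0, "z": 0, "yaw": 0}
    - {"fingers": 0.02, "x": 0, "y": 0, "z": 0, "yaw": 0}
    - {"fingers": 0.02, "x": 0, "y": 0, "z": 0, "yaw": 0}
    - {"fingers": 0.02, "x": 0, "y": 0, "z": 0, "yaw": 0}
    - {"fingers": 0.02, "x": 0, "y": 0, "z": 0, "yaw": 0}

```text
t: 26.52
tool_pos: [0.4156, -0.3362, 0.0137]
tool_rot: [0.104, -0.698, 0.7, -0.105]
ft_force: [0.2, -0.7, 5.7]
opening: 0.0292
```

```bash
./g.sh 609.7,53.8,165,84.5
```

```text
pos [ 415.6 -336.2   13.7] jaw -73.0 F [ 0.2 -0.7  5.7] op 29.2 t 26.52 q7 -0.69
shift mm x -300.0 y -151.7 z -315.8  norm 461
yaw 22.5 (alt -157.5)
```

Request:
arm_command:
  deltas:
    - {"fingers": 0.02, "x": 0, "y": -0.02, "z": 0, "yaw": 0}
    - {"fingers": 0.02, "x": 0, "y": -0.045, "z": 0, "yaw": 0}
    - {"fingers": 0.02, "x": 0, "y": -0.05, "z": 0, "yaw": 0}
    - {"fingers": 0.02, "x": 0, "y": -0.037, "z": 0, "yaw": 0}
    - {"fingers": 0.02, "x": -0.0136, "y": 0, "z": -0.0143, "yaw": 0}
    - {"fingers": 0.02, "x": -0.0273, "y": 0, "z": -0.0287, "yaw": 0}
    - {"fingers": 0.02, "x": -0.0273, "y": 0, "z": -0.0287, "yaw": 0}
    - {"fingers": 0.02, "x": -0.0273, "y": 0, "z": -0.0287, "yaw": 0}
    - {"fingers": 0.02, "x": -0.0273, "y": 0, "z": -0.0287, "yaw": 0}
    - {"fingers": 0.02, "x": -0.0273, "y": 0, "z": -0.0287, "yaw": 0}
    - {"fingers": 0.02, "x": -0.0273, "y": 0, "z": -0.0287, "yaw": 0}
    - {"fingers": 0.02, "x": -0.0273, "y": 0, "z": -0.0287, "yaw": 0}
    - {"fingers": 0.02, "x": -0.0273, "y": 0, "z": -0.0287, "yaw": 0}
    - {"fingers": 0.02, "x": -0.0273, "y": 0, "z": -0.0287, "yaw": 0}
    - {"fingers": 0.02, "x": -0.0273, "y": 0, "z": -0.0287, "yaw": 0}
    - {"fingers": 0.02, "x": -0.0136, "y": 0, "z": -0.0143, "yaw": 7.5}
    - {"fingers": 0.02, "x": 0, "y": 0, "z": 0, "yaw": 7.5}
    - {"fingers": 0.02, "x": 0, "y": 0, "z": 0, "yaw": 7.5}
    - {"fingers": 0.02, "x": 0, "y": 0, "z": 0, "yaw": 0}
    - {"fingers": 0.02, "x": 0, "y": 0, "z": 0, "yaw": 0}

```text
t: 29.02
tool_pos: [0.6088, 0.0544, 0.1639]
tool_rot: [-0.033, -0.706, 0.706, 0.034]
ft_force: [-0.9, 0.0, -0.8]
opening: 0.0291
```

```bash
python3 - <<'E'
from h import *
c=cap('scene'); b=c['color'][160:290,230:400]; cv2.imwrite('pics/s7.png',cv2.resize(b,(784,600),interpolation=cv2.INTER_CUBIC))
go(609.7,53.8,77.7,84.5)
E
```

```text
pos [608.9  54.4 164. ] jaw -95.4 F [-0.5 -0.4 -2.1] op 29.2 t 29.07 q7 -1.86
shift mm x -0.9 y 86.3 z 0.5  norm 86
yaw 0.1 (alt -179.9)
```

View pics/s7.png

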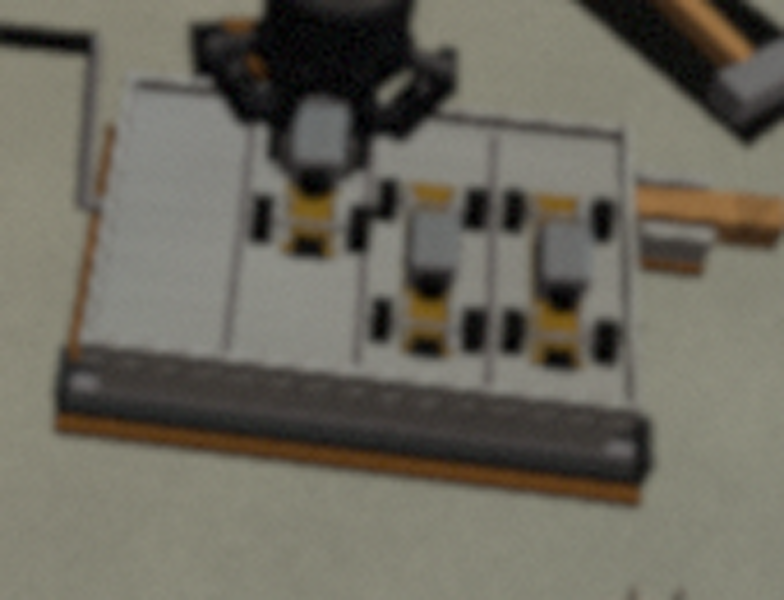

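The first two chassis stand in their lanes at (430,260) and (560,280), and the third hangs over the next lane. I'll lower it.

Request:
arm_command:
  deltas:
    - {"fingers": 0.02, "x": -0.001, "y": 0.03, "z": 0.0005, "yaw": 0}
    - {"fingers": 0.02, "x": 0, "y": 0.03, "z": 0, "yaw": 0}
    - {"fingers": 0.02, "x": 0, "y": 0.014, "z": 0, "yaw": 0}
    - {"fingers": 0.02, "x": 0, "y": 0.007, "z": 0, "yaw": 0}
    - {"fingers": 0.02, "x": 0, "y": 0.003, "z": 0, "yaw": 0}
    - {"fingers": 0.02, "x": 0, "y": 0.002, "z": 0, "yaw": 0}
    - {"fingers": 0.02, "x": 0, "y": 0, "z": 0, "yaw": 0}
    - {"fingers": 0.042, "x": 0, "y": 0, "z": 0, "yaw": 0}
    - {"fingers": 0.042, "x": 0, "y": 0, "z": 0, "yaw": 0}
    - {"fingers": 0.042, "x": 0, "y": -0.025, "z": 0, "yaw": 0}
    - {"fingers": 0.042, "x": 0, "y": -0.05, "z": 0, "yaw": 0}
    - {"fingers": 0.042, "x": 0, "y": -0.04, "z": 0, "yaw": 0}
    - {"fingers": 0.05, "x": 0, "y": 0, "z": 0, "yaw": 0}

```text
t: 30.7
tool_pos: [0.6131, 0.0545, 0.1983]
tool_rot: [0.037, 0.707, -0.706, -0.03]
ft_force: [-0.1, 0.6, 0.2]
opening: 0.05
```

```bash
python3 - <<'E'
from h import *
c=cap('scene'); b=c['color'][100:250,180:380]; cv2.imwrite('pics/s8.png',cv2.resize(b,(800,600),interpolation=cv2.INTER_CUBIC))
c2=cap('top'); b=c2['color'][110:260,90:290]; cv2.imwrite('pics/t8.png',cv2.resize(b,(800,600),interpolation=cv2.INTER_CUBIC))
go(478,-110,190,-5.5)
E
```

```text
pos [610.2  53.9 193.6] jaw -95.5 F [-0.9 -0.1 -1. ] op 50.0 t 30.8 q7 -1.86
shift mm x 116.0 y 3.5 z 175.7  norm 211
yaw -90.0 (alt 90.0)
```

View pics/s8.png

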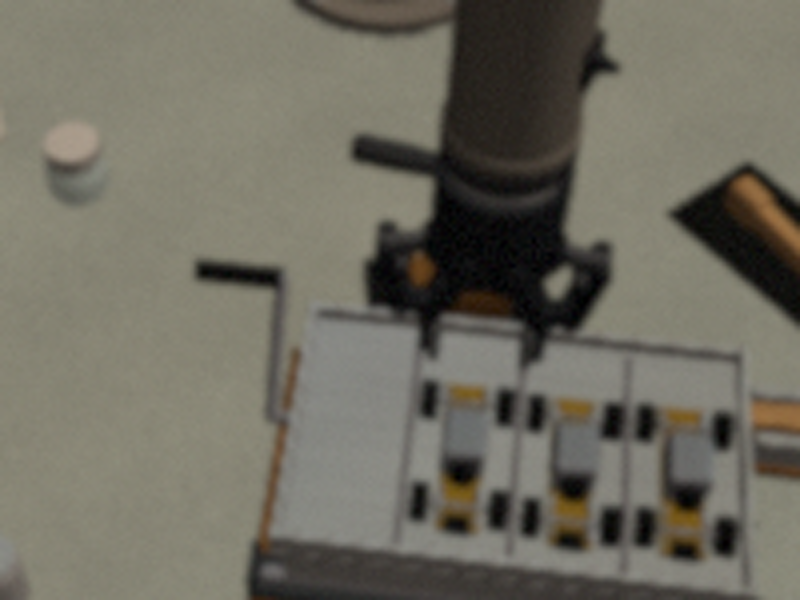

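View pics/t8.png

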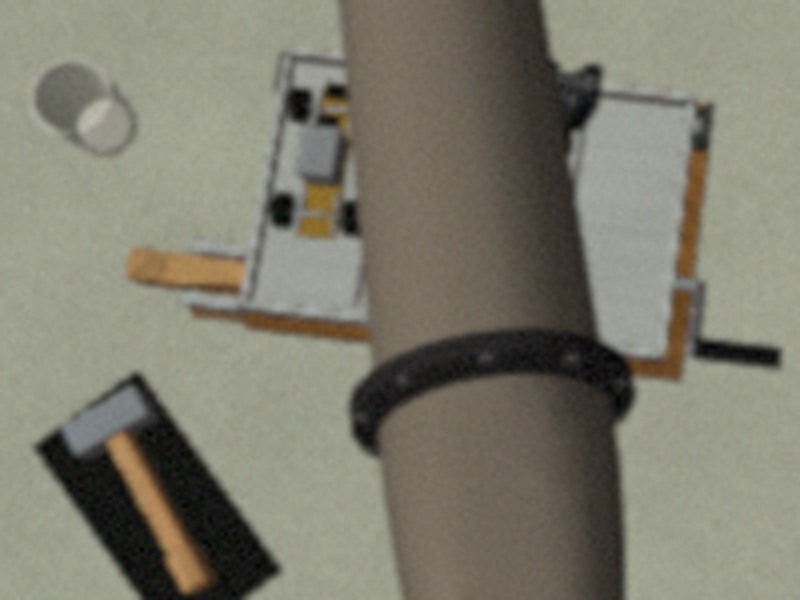

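```bash
python3 - <<'E'
from h import *
def tri(c1,p1,c2,p2):
    o1,d1=ray(c1,*p1);o2,d2=ray(c2,*p2); A=np.stack([d1,-d2],1); s=np.linalg.lstsq(A,o2-o1,rcond=None)[0]
    a=o1+s[0]*d1;b=o2+s[1]*d2; return np.round((a+b)*500,1),np.round(np.linalg.norm(a-b)*1000,1)
s=cap('scene');t=cap('top')
f=lambda im,u0,v0,u1,v1,th:[(u,v) for u,v in [(u0+np.mean(np.where(im[v0:v1,u0:u1].max(2)<th)[1]), v0+np.mean(np.where(im[v0:v1,u0:u1].max(2)<th)[0]))]]
ps=f(s['color'],222,158,256,178,60)[0]; pt=f(t['color'],262,190,292,206,60)[0]
print(ps,pt,tri(s,ps,t,pt))
S=lambda x,y:(180+x/4-.375,100+y/4-.375); T=lambda x,y:(90+x/4-.375,110+y/4-.375)
print('free end',tri(s,S(197,270),t,T(780,357)),'rod end',tri(s,S(283,275),t,T(697,348)))
print(np.round(onz(t,*pt,.104)*1000,1), np.round(onz(s,*ps,.104)*1000,1))
E
```

```text
(np.float64(239.25925925925927), np.float64(168.1604938271605)) (np.float64(273.7088607594937), np.float64(197.78481012658227)) (array([ 477.1, -106.7,  105.4]), np.float64(1.1))
free end (array([ 474.4, -137.8,  105.7]), np.float64(0.1)) rod end (array([479.4, -76.2, 108.4]), np.float64(2.9))
[ 477.3 -106.3  104. ] [ 476.  -107.4  104. ]
```

```bash
./g.sh 476.5,-115,150,-5.5
```

```text
pos [609.1  53.6 191.7] jaw -95.5 F [ 0.  -0.3  0. ] op 49.8 t 30.9 q7 -1.86
shift mm x 115.8 y 42.2 z 180.5  norm 219
yaw -90.0 (alt 90.0)
```

Request:
arm_command:
  deltas:
    - {"fingers": 0.046, "x": 0.0116, "y": 0, "z": 0.018, "yaw": 0}
    - {"fingers": 0.046, "x": 0.0232, "y": 0, "z": 0.0361, "yaw": 0}
    - {"fingers": 0.046, "x": 0.0232, "y": 0, "z": 0.0361, "yaw": 0}
    - {"fingers": 0.046, "x": 0.0232, "y": 0, "z": 0.0361, "yaw": 0}
    - {"fingers": 0.046, "x": 0.0232, "y": 0, "z": 0.0361, "yaw": 0}
    - {"fingers": 0.046, "x": 0.0116, "y": 0, "z": 0.018, "yaw": 0}
    - {"fingers": 0.046, "x": 0, "y": 0, "z": 0, "yaw": -10}
    - {"fingers": 0.046, "x": 0, "y": 0, "z": 0, "yaw": -10}
    - {"fingers": 0.046, "x": 0, "y": 0, "z": 0, "yaw": -10}
    - {"fingers": 0.046, "x": 0, "y": 0, "z": 0, "yaw": -10}
    - {"fingers": 0.046, "x": 0, "y": 0, "z": 0, "yaw": -10}
    - {"fingers": 0.046, "x": 0, "y": 0, "z": 0, "yaw": -10}
    - {"fingers": 0.046, "x": 0, "y": 0, "z": 0, "yaw": -10}
    - {"fingers": 0.046, "x": 0, "y": 0, "z": 0, "yaw": -10}
    - {"fingers": 0.046, "x": 0, "y": 0, "z": 0, "yaw": -10}
    - {"fingers": 0.046, "x": 0, "y": 0, "z": 0, "yaw": 0}

```text
t: 32.9
tool_pos: [0.4765, -0.1145, 0.1919]
tool_rot: [-0.476, 0.525, -0.523, 0.474]
ft_force: [-0.5, -0.3, -0.5]
opening: 0.0461
```

```bash
./g.sh 476.5,-115,89,-5.5
```

```text
pos [ 476.5 -114.5  191.9] jaw -5.6 F [-0.5 -0.3 -0.5] op 46.1 t 32.9 q7 0.02
shift mm x 0.5 y 102.9 z 0.4  norm 103
yaw -0.1 (alt 179.9)
```

Request:
arm_command:
  deltas:
    - {"fingers": 0.046, "x": 0, "y": 0.035, "z": 0, "yaw": 0}
    - {"fingers": 0.046, "x": 0, "y": 0.035, "z": 0, "yaw": 0}
    - {"fingers": 0.046, "x": 0, "y": 0.02, "z": 0, "yaw": 0}
    - {"fingers": 0.046, "x": 0, "y": 0.013, "z": 0, "yaw": 0}
    - {"fingers": 0.028, "x": 0, "y": 0, "z": 0, "yaw": 0}
    - {"fingers": 0.028, "x": 0, "y": 0, "z": 0, "yaw": 0}

```text
t: 33.65
tool_pos: [0.4782, -0.1148, 0.091]
tool_rot: [0.475, -0.523, 0.524, -0.476]
ft_force: [0.4, 0.2, -0.5]
opening: 0.0281
```

```bash
python3 - <<'E'
from h import *
c=cap('scene'); b=c['color'][130:240,190:340]; cv2.imwrite('pics/s9.png',cv2.resize(b,(800,587),interpolation=cv2.INTER_CUBIC))
go(476.5,-115,89,-5.5)
# way-points: bar centre, lead 6 mm in rack x, TCP z = bar-16
prev=None
for th in np.arange(0,1.86,0.1):
    ph=.9+th; x=-105*np.cos(ph)+65.3; z=105*np.sin(ph)-82.2
    if prev is not None: print('th %.2f  z(tool)=+%.1f  y(tool)=%.1f'%(th,x-prev[0],-(z-prev[1])))
    prev=(x,z)
E
```

```text
pos [ 478.4 -114.8   91.2] jaw -5.5 F [ 0.1 -0.4  0.6] op 28.0 t 33.7 q7 -0.03
shift mm x 0.4 y 2.2 z -1.9  norm 3
yaw -0.0 (alt 180.0)
th 0.10  z(tool)=+8.5  y(tool)=-6.1
th 0.20  z(tool)=+9.1  y(tool)=-5.2
th 0.30  z(tool)=+9.6  y(tool)=-4.3
th 0.40  z(tool)=+10.0  y(tool)=-3.3
th 0.50  z(tool)=+10.2  y(tool)=-2.3
th 0.60  z(tool)=+10.4  y(tool)=-1.3
th 0.70  z(tool)=+10.5  y(tool)=-0.2
th 0.80  z(tool)=+10.5  y(tool)=0.8
th 0.90  z(tool)=+10.3  y(tool)=1.9
th 1.00  z(tool)=+10.1  y(tool)=2.9
th 1.10  z(tool)=+9.8  y(tool)=3.9
th 1.20  z(tool)=+9.3  y(tool)=4.8
th 1.30  z(tool)=+8.8  y(tool)=5.7
th 1.40  z(tool)=+8.2  y(tool)=6.6
th 1.50  z(tool)=+7.5  y(tool)=7.4
th 1.60  z(tool)=+6.7  y(tool)=8.1
th 1.70  z(tool)=+5.9  y(tool)=8.7
th 1.80  z(tool)=+5.0  y(tool)=9.3
```

View pics/s9.png

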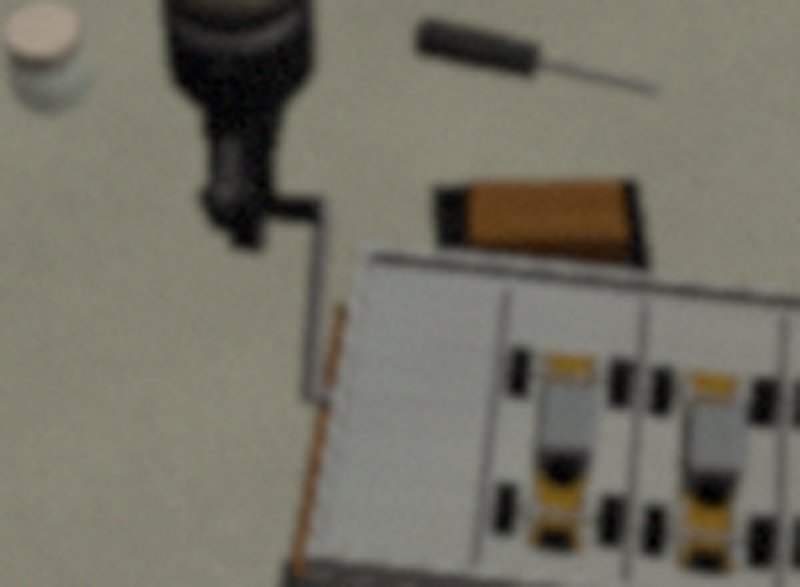

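Request:
arm_command:
  deltas:
    - {"fingers": 0.028, "x": 0, "y": 0, "z": 0.003, "yaw": 0}
    - {"fingers": 0.028, "x": 0, "y": -0.0031, "z": 0.0043, "yaw": 0}
    - {"fingers": 0.028, "x": 0, "y": -0.003, "z": 0.0043, "yaw": 0}
    - {"fingers": 0.028, "x": 0, "y": -0.0052, "z": 0.0091, "yaw": 0}
    - {"fingers": 0.028, "x": 0, "y": -0.0043, "z": 0.0096, "yaw": 0}
    - {"fingers": 0.028, "x": 0, "y": -0.0033, "z": 0.01, "yaw": 0}
    - {"fingers": 0.028, "x": 0, "y": -0.0023, "z": 0.0102, "yaw": 0}
    - {"fingers": 0.028, "x": 0, "y": -0.0013, "z": 0.0104, "yaw": 0}
    - {"fingers": 0.028, "x": 0, "y": -0.0002, "z": 0.0105, "yaw": 0}
    - {"fingers": 0.028, "x": 0, "y": 0.0008, "z": 0.0105, "yaw": 0}

```text
t: 34.95
tool_pos: [0.558, -0.1226, 0.1127]
tool_rot: [-0.476, 0.524, -0.523, 0.475]
ft_force: [-5.2, 0.4, 2.5]
opening: 0.0281
```

```bash
python3 - <<'E'
from h import *
c=cap('scene'); b=c['color'][130:270,190:340]; cv2.imwrite('pics/s10.png',cv2.resize(b,(642,600),interpolation=cv2.INTER_CUBIC))
go(543+105*np.cos(np.pi-1.7)*0,-115,110,-5.5)
E
```

```text
pos [ 559.8 -122.7  112.5] jaw -5.5 F [-2.1 -0.1  2.1] op 27.9 t 35.0 q7 -0.05
shift mm x -6.1 y 2.5 z -17.5  norm 19
yaw 0.0 (alt -180.0)
```

View pics/s10.png

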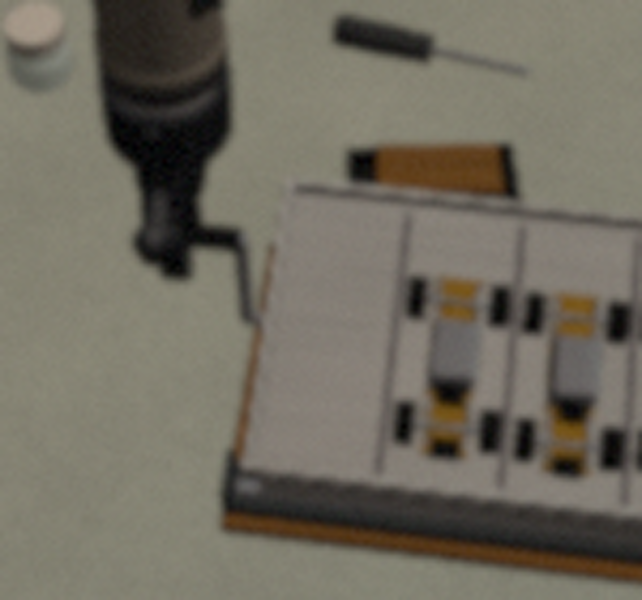

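The handle at (215,235) is nearly upright and the tray is rising, with the force only a few newtons. I'll continue over centre.

Request:
arm_command:
  deltas:
    - {"fingers": 0.028, "x": 0, "y": 0.0019, "z": 0.0103, "yaw": 0}
    - {"fingers": 0.028, "x": 0, "y": 0.0029, "z": 0.0101, "yaw": 0}
    - {"fingers": 0.028, "x": 0, "y": 0.0039, "z": 0.0098, "yaw": 0}
    - {"fingers": 0.028, "x": 0, "y": 0.0048, "z": 0.0093, "yaw": 0}
    - {"fingers": 0.028, "x": 0, "y": 0.0057, "z": 0.0088, "yaw": 0}
    - {"fingers": 0.028, "x": 0, "y": 0.0066, "z": 0.0082, "yaw": 0}
    - {"fingers": 0.028, "x": 0, "y": 0.0074, "z": 0.0075, "yaw": 0}
    - {"fingers": 0.028, "x": 0, "y": 0.004, "z": 0.0034, "yaw": 0}
    - {"fingers": 0.028, "x": 0, "y": 0.004, "z": 0.0034, "yaw": 0}
    - {"fingers": 0.028, "x": 0, "y": 0.0044, "z": 0.003, "yaw": 0}
    - {"fingers": 0.028, "x": 0, "y": 0.0044, "z": 0.003, "yaw": 0}
    - {"fingers": 0.028, "x": 0, "y": 0.002, "z": 0.002, "yaw": 0}
    - {"fingers": 0.028, "x": 0, "y": 0, "z": 0, "yaw": 0}

```text
t: 36.62
tool_pos: [0.6375, -0.13, 0.0597]
tool_rot: [-0.476, 0.523, -0.523, 0.476]
ft_force: [-0.9, 0.4, -0.9]
opening: 0.028
```

```bash
python3 - <<'E'
from h import *
c=cap('scene'); b=c['color'][130:270,190:360]; cv2.imwrite('pics/s11.png',cv2.resize(b,(729,600),interpolation=cv2.INTER_CUBIC))
go(635,-130,56,-5.5)
E
```

```text
pos [ 637.5 -130.    60. ] jaw -5.5 F [-0.8  0.1 -0.5] op 28.0 t 36.67 q7 -0.07
shift mm x 0.2 y 4.0 z -2.5  norm 5
yaw 0.0 (alt -180.0)
```

View pics/s11.png

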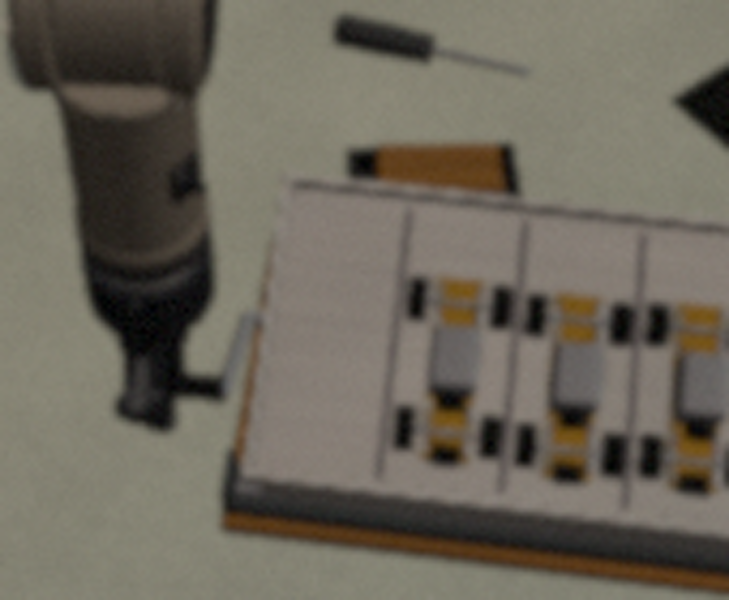

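Request:
arm_command:
  deltas:
    - {"fingers": 0.028, "x": 0, "y": 0.001, "z": 0.003, "yaw": 0}
    - {"fingers": 0.028, "x": 0, "y": 0.001, "z": 0.003, "yaw": 0}
    - {"fingers": 0.028, "x": 0, "y": 0, "z": 0, "yaw": 0}

```text
t: 37.05
tool_pos: [0.6389, -0.1302, 0.0576]
tool_rot: [-0.478, 0.526, -0.521, 0.473]
ft_force: [-10.0, 1.4, 6.2]
opening: 0.028
```

Request:
arm_command:
  deltas:
    - {"fingers": 0.028, "x": 0, "y": 0, "z": 0.003, "yaw": 0}
    - {"fingers": 0.028, "x": 0, "y": 0, "z": 0, "yaw": 0}

```text
t: 37.3
tool_pos: [0.639, -0.1302, 0.0575]
tool_rot: [-0.48, 0.528, -0.519, 0.471]
ft_force: [-16.1, 2.8, 9.4]
opening: 0.0283
```

Request:
arm_command:
  deltas:
    - {"fingers": 0.028, "x": 0, "y": 0, "z": -0.007, "yaw": 0}
    - {"fingers": 0.028, "x": 0, "y": 0, "z": -0.006, "yaw": 0}
    - {"fingers": 0.045, "x": 0, "y": 0, "z": 0, "yaw": 0}
    - {"fingers": 0.045, "x": 0, "y": 0, "z": 0, "yaw": 0}
    - {"fingers": 0.045, "x": 0, "y": -0.03, "z": 0, "yaw": 0}
    - {"fingers": 0.045, "x": 0, "y": -0.05, "z": 0, "yaw": 0}
    - {"fingers": 0.045, "x": 0, "y": -0.06, "z": 0, "yaw": 0}
    - {"fingers": 0.045, "x": 0, "y": -0.05, "z": 0, "yaw": 0}
    - {"fingers": 0.045, "x": 0, "y": 0, "z": 0, "yaw": 0}

```text
t: 38.42
tool_pos: [0.637, -0.1296, 0.2546]
tool_rot: [0.473, -0.52, 0.527, -0.478]
ft_force: [0.1, -0.3, -0.9]
opening: 0.0449
```

```bash
cat > look.py <<'E'
from meas import *
c=cap('scene'); b=c['color'][120:270,190:390]; cv2.imwrite('pics/s12.png',cv2.resize(b,(800,600),interpolation=cv2.INTER_CUBIC))
c=cap('top'); b=c['color'][110:290,90:290]; cv2.imwrite('pics/t12.png',cv2.resize(b,(666,600),interpolation=cv2.INTER_CUBIC))
go(635,-130,56,-5.5)
E
python3 look.py
```

```text
pos [ 633.9 -129.5  248.5] jaw -5.5 F [ 0.2  0.3 -0.4] op 44.8 t 38.52 q7 -0.03
shift mm x 0.3 y 192.5 z 0.9  norm 193
yaw 0.0 (alt -180.0)
```

View pics/s12.png

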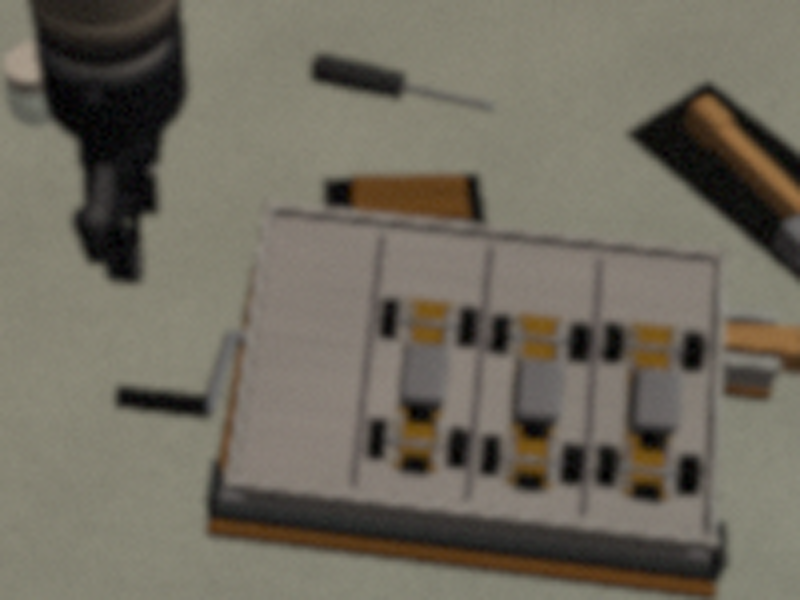

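View pics/t12.png

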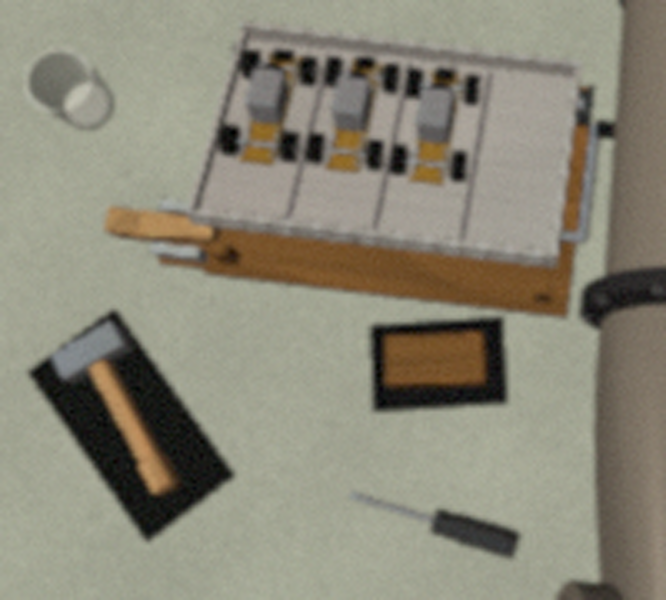

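The top view shows the tray raised and the handle over at (600,130). All three chassis are standing and the hammer is undisturbed. I'll measure the hammer, mat and wedge again, and check the handle angle.

```bash
cat > ham.py <<'E'
from meas import *
def ham():
    c=cap('top'); im=c['color']; hsv=cv2.cvtColor(im,cv2.COLOR_BGR2HSV)
    P=lambda u,v,z:onz(c,u,v,z/1000)[:2]*1000
    roi=(80,190,180,290)
    m=((hsv[...,0]>8)&(hsv[...,0]<24)&(hsv[...,1]>90)).astype(np.uint8)*255
    g=((hsv[...,1]<30)&(im.max(2)<140)&(im.min(2)>85)&(hsv[...,0]>70)).astype(np.uint8)*255
    d=dark(im,65)
    def big(mm):
        bs=blobs(mm,roi,60); return max(bs,key=lambda b:b[0]) if bs else None
    h=big(m);e=big(g);k=big(d)
    if h and e:
        Hh=P(*h[1],28); He=P(*e[1],34); ax=He-Hh; a=np.degrees(np.arctan2(ax[1],ax[0]))
        pts=np.argwhere(h[2])[:,::-1].astype(np.float32); l=cv2.fitLine(pts,cv2.DIST_L2,0,.01,.01).ravel()
        A=P(l[2]-20*l[0],l[3]-20*l[1],28);B=P(l[2]+20*l[0],l[3]+20*l[1],28); v=B-A; v=v if v[0]>0 else -v
        print('handle c',np.round(Hh,1),'head c',np.round(He,1),'dist',round(np.hypot(*ax),1),'yaw',round(a,1),'line yaw',round(np.degrees(np.arctan2(v[1],v[0])),1))
        u=ax/np.hypot(*ax); print('hammer_center from head',np.round(He-66*u,1))
    # mat = dark+hammer union, convex hull
    un=(d>0)
    un=cv2.morphologyEx((un|(h[2] if h else False)|(e[2] if e else False)).astype(np.uint8),cv2.MORPH_OPEN,np.ones((3,3)))
    b=max(blobs(un*255,roi,100),key=lambda b:b[0])
    cn=cv2.findContours(b[2].astype(np.uint8),cv2.RETR_EXTERNAL,cv2.CHAIN_APPROX_NONE)[0][0].reshape(-1,2)
    w=np.array([P(*q,4) for q in cn],np.float32); r=cv2.minAreaRect(w); print('mat',np.round(r[0],1),np.round(r[1],1),round(r[2],1))
    return c
E
python3 - <<'E'
from ham import *
c=ham(); P=lambda u,v,z:np.round(onz(c,u,v,z/1000)*1000,1)[:2]
q=lambda x,y,z:P(90+x/3.333-.35,110+y/3.333-.35,z)
print('butt corners',q(110,207,43),q(106,232,43),'wedge sides at guide',q(165,211,43),q(170,238,43))
print('guide',q(165,201,39),q(158,258,39))
s=capture('scene'); print('handle expected px',(proj(s,[.6344,-.1222,.0716])-[190,120])*4)
b=c['color'][160:215,95:160]; cv2.imwrite('pics/w1.png',cv2.resize(b,(780,660),interpolation=cv2.INTER_CUBIC)[:600])
b=s['color'][185:235,360:420]; cv2.imwrite('pics/w2.png',cv2.resize(b,(720,600),interpolation=cv2.INTER_CUBIC))
E
```

```text
handle c [355.9 325.6] head c [429.7 370.7] dist 86.6 yaw 31.4 line yaw 32.7
hammer_center from head [373.4 336.3]
mat [364.  338.1] [194.3  94.7] 39.0
butt corners [561.6 360.1] [537.6 361.7] wedge sides at guide [558.7 308.6] [533. 302.]
guide [569.3 310.7] [514.7 312.9]
handle expected px [[163.00694602 401.699373  ]]
```

View pics/w1.png

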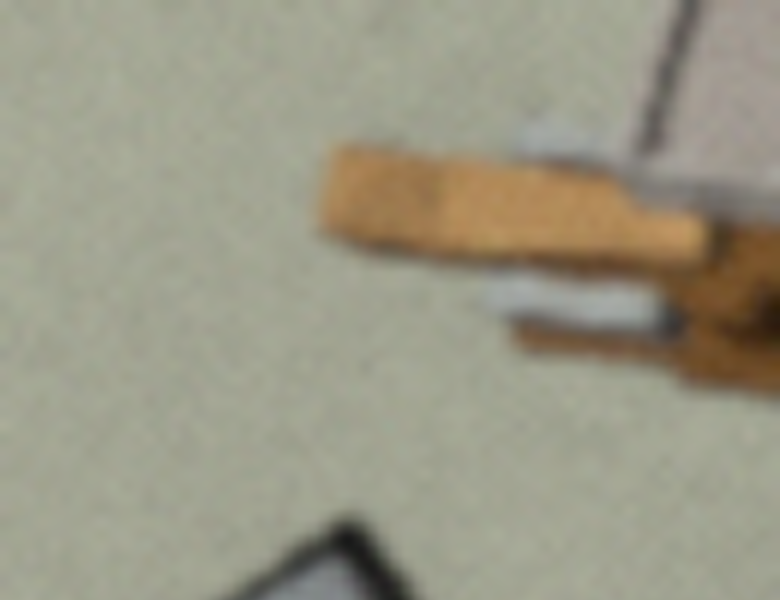

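View pics/w2.png

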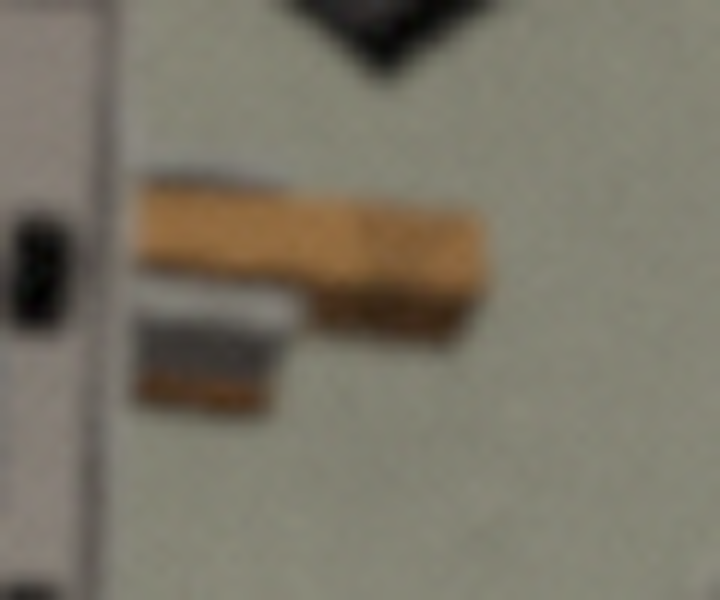

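```bash
./g.sh 394,350.5,250,122.8
```

```text
pos [ 632.6 -129.6  246.1] jaw -5.5 F [-0.4  0.9 -1.1] op 44.8 t 38.62 q7 -0.03
shift mm x -455.2 y -2.8 z -283.3  norm 536
yaw 51.7 (alt -128.3)
```

Request:
arm_command:
  deltas:
    - {"fingers": 0.055, "x": -0.0175, "y": 0, "z": -0.0109, "yaw": 0}
    - {"fingers": 0.055, "x": -0.035, "y": 0, "z": -0.0218, "yaw": 0}
    - {"fingers": 0.055, "x": -0.035, "y": 0, "z": -0.0218, "yaw": 0}
    - {"fingers": 0.055, "x": -0.035, "y": 0, "z": -0.0218, "yaw": 0}
    - {"fingers": 0.055, "x": -0.035, "y": 0, "z": -0.0218, "yaw": 0}
    - {"fingers": 0.055, "x": -0.035, "y": 0, "z": -0.0218, "yaw": 0}
    - {"fingers": 0.055, "x": -0.035, "y": 0, "z": -0.0218, "yaw": 0}
    - {"fingers": 0.055, "x": -0.035, "y": 0, "z": -0.0218, "yaw": 0}
    - {"fingers": 0.055, "x": -0.035, "y": 0, "z": -0.0218, "yaw": 0}
    - {"fingers": 0.055, "x": -0.035, "y": 0, "z": -0.0218, "yaw": 0}
    - {"fingers": 0.055, "x": -0.035, "y": 0, "z": -0.0218, "yaw": 0}
    - {"fingers": 0.055, "x": -0.035, "y": 0, "z": -0.0218, "yaw": 0}
    - {"fingers": 0.055, "x": -0.035, "y": 0, "z": -0.0218, "yaw": 0}
    - {"fingers": 0.055, "x": -0.0175, "y": 0, "z": -0.0109, "yaw": 0}
    - {"fingers": 0.055, "x": 0, "y": 0.03, "z": 0, "yaw": -9.9}
    - {"fingers": 0.055, "x": 0, "y": 0.03, "z": 0, "yaw": -9.9}
    - {"fingers": 0.055, "x": 0, "y": 0.03, "z": 0, "yaw": -9.9}
    - {"fingers": 0.055, "x": 0, "y": 0, "z": 0, "yaw": -9.9}
    - {"fingers": 0.055, "x": 0, "y": 0, "z": 0, "yaw": -9.9}
    - {"fingers": 0.055, "x": 0, "y": 0, "z": 0, "yaw": -9.9}

```text
t: 41.12
tool_pos: [0.3938, 0.3493, 0.1562]
tool_rot: [0.674, -0.218, 0.216, -0.672]
ft_force: [1.2, 0.5, -0.4]
opening: 0.0549
```

Request:
arm_command:
  deltas:
    - {"fingers": 0.055, "x": 0, "y": 0, "z": 0, "yaw": -9.9}
    - {"fingers": 0.055, "x": 0, "y": 0, "z": 0, "yaw": -9.9}
    - {"fingers": 0.055, "x": 0, "y": 0, "z": 0, "yaw": -9.9}
    - {"fingers": 0.055, "x": 0, "y": 0, "z": 0, "yaw": -9.9}
    - {"fingers": 0.055, "x": 0, "y": 0, "z": 0, "yaw": -9.9}
    - {"fingers": 0.055, "x": 0, "y": 0, "z": 0, "yaw": -9.9}
    - {"fingers": 0.055, "x": 0, "y": 0, "z": 0, "yaw": -9.5}
    - {"fingers": 0.055, "x": 0, "y": 0, "z": 0, "yaw": 0}

```text
t: 42.12
tool_pos: [0.394, 0.3495, 0.1566]
tool_rot: [0.679, 0.198, -0.2, -0.678]
ft_force: [-0.7, -0.0, -0.3]
opening: 0.0552
```

```bash
python3 - <<'E'
from h import *
c=cap('scene'); b=c['color'][100:240,310:450]; cv2.imwrite('pics/s13.png',cv2.resize(b,(600,600),interpolation=cv2.INTER_CUBIC))
go(394,350.5,6,122.8)
E
```

```text
pos [394.2 349.7 156.9] jaw 122.7 F [ 0.6 -0.6 -0.5] op 55.0 t 42.17 q7 0.98
shift mm x 0.7 y 150.9 z 0.8  norm 151
yaw -0.1 (alt 179.9)
```

View pics/s13.png

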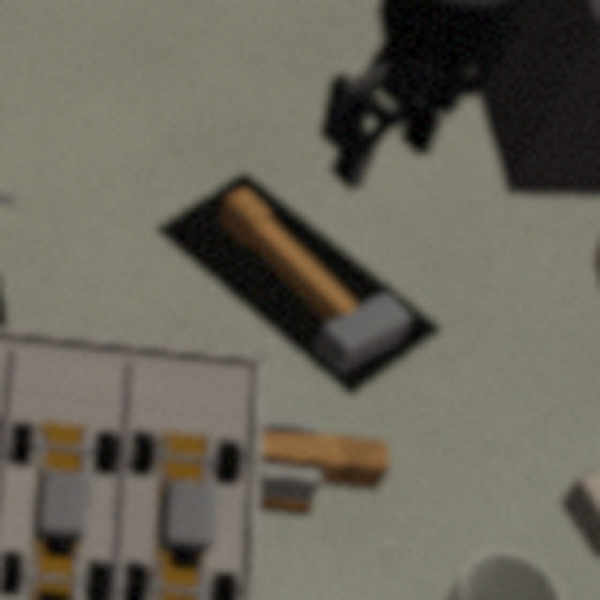

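```bash
python3 - <<'E'
from h import *
c=capture('scene'); a=np.radians(32.8); u=np.array([np.cos(a),np.sin(a)]);v=np.array([-u[1],u[0]])
for s,t,z in((-83,0,34),(0,0,29),(52,0,29),(66,0,34),(80,32,34),(80,-32,34),(66,-32,34)): 
    p=np.array([373,337])+s*u+t*v; print(s,t,np.round((proj(c,[*p/1000,z/1000])-[310,100])*600/140,0))
E
```

```text
-83 0 [[233. 187.]]
0 0 [[304. 262.]]
52 0 [[352. 309.]]
66 0 [[368. 318.]]
80 32 [[414. 313.]]
80 -32 [[347. 349.]]
66 -32 [[334. 336.]]
```

Request:
arm_command:
  deltas:
    - {"fingers": 0.055, "x": 0, "y": 0.04, "z": 0, "yaw": 0}
    - {"fingers": 0.055, "x": 0, "y": 0.045, "z": 0, "yaw": 0}

```text
t: 42.48
tool_pos: [0.3955, 0.3507, 0.0727]
tool_rot: [-0.678, -0.2, 0.198, 0.679]
ft_force: [0.1, -0.1, 0.0]
opening: 0.0546
```

Request:
arm_command:
  deltas:
    - {"fingers": 0.055, "x": 0, "y": 0.035, "z": 0, "yaw": 0}
    - {"fingers": 0.055, "x": 0, "y": 0.02, "z": 0, "yaw": 0}
    - {"fingers": 0.055, "x": 0, "y": 0.011, "z": 0, "yaw": 0}
    - {"fingers": 0.055, "x": 0, "y": 0, "z": 0, "yaw": 0}
    - {"fingers": 0.055, "x": 0, "y": 0, "z": 0, "yaw": 0}

```text
t: 43.1
tool_pos: [0.3954, 0.3513, 0.0084]
tool_rot: [-0.678, -0.2, 0.199, 0.679]
ft_force: [0.0, -0.2, -0.2]
opening: 0.055
```

```bash
./g.sh 394,350.5,6,122.8
```

```text
pos [395.4 351.3   8.4] jaw 122.8 F [ 0.  -0.2 -0.2] op 55.0 t 43.1 q7 0.84
shift mm x -1.7 y 2.4 z 0.1  norm 3
yaw 0.0 (alt -180.0)
```

Request:
arm_command:
  deltas:
    - {"fingers": 0.055, "x": 0, "y": 0.002, "z": 0, "yaw": 0}
    - {"fingers": 0.01, "x": 0, "y": 0, "z": 0, "yaw": 0}
    - {"fingers": 0.01, "x": 0, "y": 0, "z": 0, "yaw": 0}
    - {"fingers": 0.01, "x": 0, "y": 0, "z": 0, "yaw": 0}
    - {"fingers": 0.01, "x": 0, "y": 0, "z": 0, "yaw": 0}
    - {"fingers": 0.01, "x": 0, "y": 0, "z": 0, "yaw": 0}

```text
t: 43.85
tool_pos: [0.3949, 0.3506, 0.0056]
tool_rot: [-0.678, -0.2, 0.2, 0.678]
ft_force: [-0.6, -0.5, 4.5]
opening: 0.0167
```

Request:
arm_command:
  deltas:
    - {"fingers": 0.01, "x": 0, "y": -0.015, "z": 0, "yaw": 0}
    - {"fingers": 0.01, "x": 0, "y": -0.025, "z": 0, "yaw": 0}
    - {"fingers": 0.01, "x": 0, "y": -0.03, "z": 0, "yaw": 0}
    - {"fingers": 0.01, "x": 0, "y": -0.03, "z": 0, "yaw": 0}
    - {"fingers": 0.01, "x": 0, "y": 0, "z": 0, "yaw": 9.6}
    - {"fingers": 0.01, "x": 0, "y": 0, "z": 0, "yaw": 9.6}
    - {"fingers": 0.01, "x": 0, "y": 0, "z": 0, "yaw": 9.6}
    - {"fingers": 0.01, "x": 0, "y": 0, "z": 0, "yaw": 9.5}
    - {"fingers": 0.01, "x": 0, "y": 0, "z": 0, "yaw": 0}
    - {"fingers": 0.01, "x": 0, "y": 0, "z": 0, "yaw": 0}

```text
t: 45.1
tool_pos: [0.3945, 0.3502, 0.1051]
tool_rot: [0.706, -0.033, 0.033, -0.706]
ft_force: [-0.1, -0.4, -2.2]
opening: 0.017
```

```bash
python3 - <<'E'
from h import *
c=cap('scene'); b=c['color'][80:240,310:450]; cv2.imwrite('pics/s14.png',cv2.resize(b,(525,600),interpolation=cv2.INTER_CUBIC))
c=cap('top'); b=c['color'][150:290,70:210]; cv2.imwrite('pics/t14.png',cv2.resize(b,(600,600),interpolation=cv2.INTER_CUBIC))
go(394,350.5,100,84.5)
E
```

```text
pos [394.6 350.3 105.1] jaw 84.6 F [ 0.4 -0.2 -1.8] op 16.9 t 45.2 q7 0.36
shift mm x -0.6 y 5.1 z 0.2  norm 5
yaw 0.1 (alt -179.9)
```

View pics/s14.png

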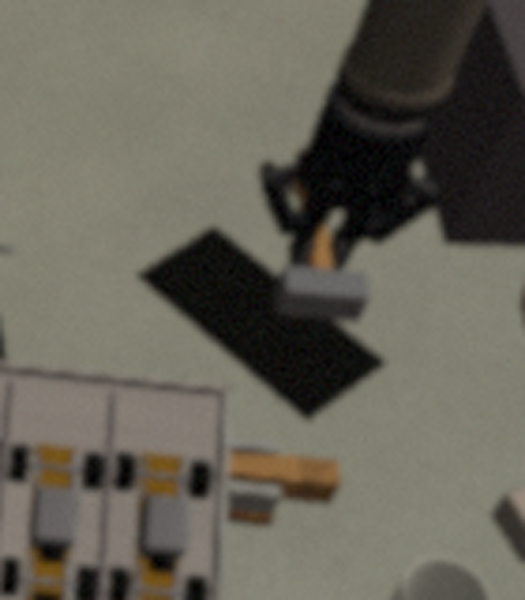

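View pics/t14.png

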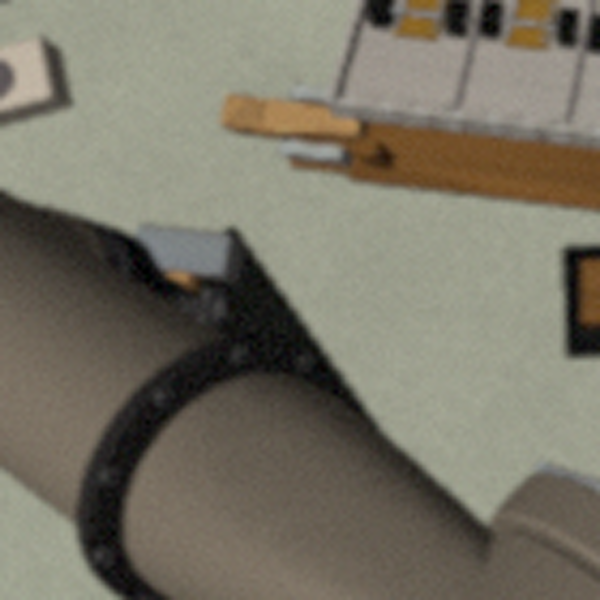

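```bash
python3 - <<'E'
from meas import *
o=get_obs(); p=np.array(o['tool_pos'])*1000; M=R.from_quat(o['tool_rot']).as_matrix()
t=cap('top'); s=cap('scene')
k=140/600
zt=p[2]-1.6+30
for x,y in[(140,228),(232,237),(228,275),(145,262)]:
    w=onz(t,70+x*k-.38,150+y*k-.38,zt/1000)*1000; print('top head',np.round(w,1),np.round(M.T@(w-p),1))
k=160/600
for x,y in[(290,262),(368,272),(362,300),(283,288)]:
    w=onz(s,310+x*k-.37,80+y*k-.37,zt/1000)*1000; print('scene head',np.round(w,1),np.round(M.T@(w-p),1))
m=dark(s['color'],60)
q=lambda x,y:np.round(onz(s,310+x*k-.37,80+y*k-.37,.004)*1000,1)[:2]
print('mat corners',q(214,228),q(138,275),q(309,417),q(384,361))
E
```

```text
top head [449.  374.8 133.5] [ 51.8 -28.4  29.6]
top head [444.2 314.4 133.5] [ 52.7 -28.4 -31.1]
top head [419.2 314.8 133.5] [ 27.8 -28.4 -33. ]
top head [426.7 369.4 133.5] [ 30.1 -28.4  22.1]
scene head [416.6 321.3 133.5] [ 24.6 -28.4 -26.8]
scene head [425.1 379.5 133.5] [ 27.6 -28.4  32. ]
scene head [453.7 369.5 133.5] [ 57.  -28.4  24.7]
scene head [443.5 311.6 133.5] [ 52.3 -28.4 -33.9]
mat corners [260.1 312.4] [319.3 237.4] [470.8 362.4] [410.  435.9]
```

```bash
python3 - <<'E'
from meas import *
t=cap('top'); P=lambda x,y,z:np.round(onz(t,x/1.5625,y/1.5625,z/1000)*1000,1)[:2]
print('cup bottom',P(180,220,0),'cup top',P(168,208,75),'strip',P(127,250,30),P(132,268,30),P(130,275,0))
go(513,408.7,105,84.5)
b=t['color'][100:240,50:190]; cv2.imwrite('pics/t15.png',cv2.resize(b,(600,600),interpolation=cv2.INTER_CUBIC))
E
```

```text
cup bottom [676.2 409.9] cup top [675.  404.9] strip [600.5 498.9] [563.3 484.9] [555.7 502.1]
pos [394.7 350.3 105.1] jaw 84.6 F [-0.1  0.  -2. ] op 16.8 t 45.35 q7 0.35
shift mm x 112.2 y 0.1 z 69.3  norm 132
yaw 0.1 (alt -179.9)
```

View pics/t15.png

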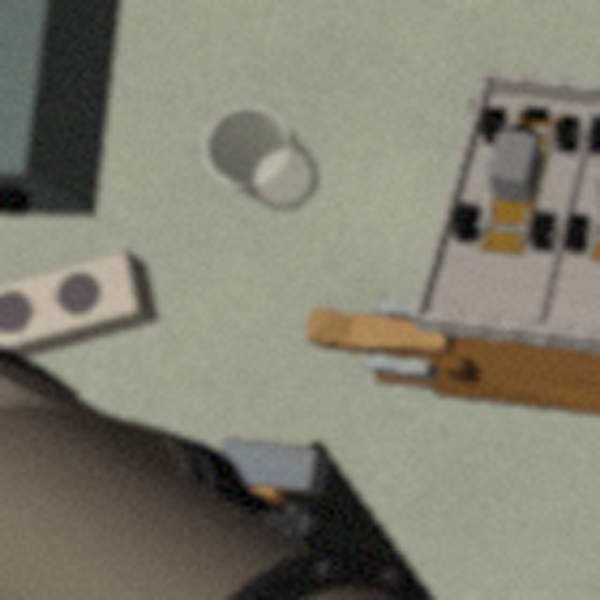

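Request:
arm_command:
  deltas:
    - {"fingers": 0.01, "x": 0.014, "y": 0, "z": 0.0087, "yaw": 0}
    - {"fingers": 0.01, "x": 0.028, "y": 0, "z": 0.0173, "yaw": 0}
    - {"fingers": 0.01, "x": 0.028, "y": 0, "z": 0.0173, "yaw": 0}
    - {"fingers": 0.01, "x": 0.028, "y": 0, "z": 0.0173, "yaw": 0}
    - {"fingers": 0.01, "x": 0.014, "y": 0, "z": 0.0087, "yaw": 0}
    - {"fingers": 0.01, "x": 0, "y": 0.03, "z": 0, "yaw": 0}
    - {"fingers": 0.01, "x": 0, "y": 0.03, "z": 0, "yaw": 0}
    - {"fingers": 0.01, "x": 0, "y": 0.02, "z": 0, "yaw": 0}
    - {"fingers": 0.01, "x": 0, "y": 0.008, "z": 0, "yaw": 0}
    - {"fingers": 0.01, "x": 0, "y": 0, "z": 0, "yaw": 0}
    - {"fingers": 0.01, "x": 0, "y": 0, "z": 0, "yaw": 0}

```text
t: 46.72
tool_pos: [0.5135, 0.4096, 0.0186]
tool_rot: [-0.706, 0.033, -0.034, 0.707]
ft_force: [0.1, 0.7, -1.3]
opening: 0.017
```

```bash
python3 - <<'E'
from h import *
c=cap('scene'); b=c['color'][140:240,350:450]; cv2.imwrite('pics/s16.png',cv2.resize(b,(600,600),interpolation=cv2.INTER_CUBIC))
c=cap('top'); b=c['color'][140:220,80:160]; cv2.imwrite('pics/t16.png',cv2.resize(b,(600,600),interpolation=cv2.INTER_CUBIC))
go(513,408.7,14.6,84.5)
E
```

```text
pos [513.5 409.4  18.6] jaw 84.5 F [ 0.6  1.  -2.9] op 16.8 t 46.83 q7 0.38
shift mm x -0.4 y 4.0 z -0.8  norm 4
yaw 0.0 (alt -180.0)
```

View pics/s16.png

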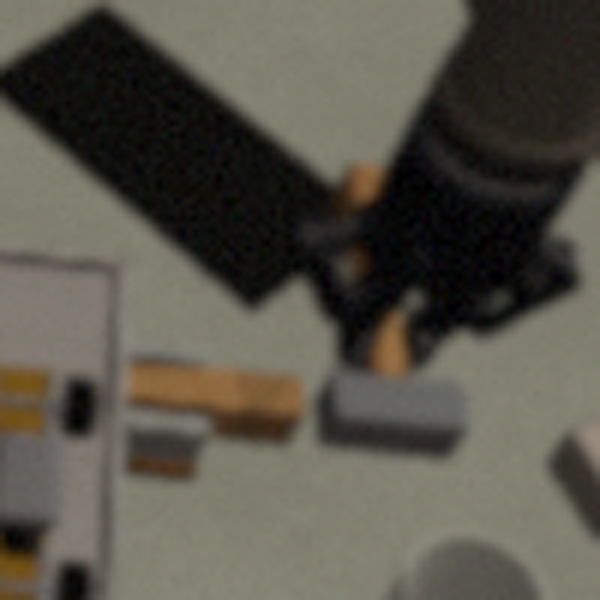

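View pics/t16.png

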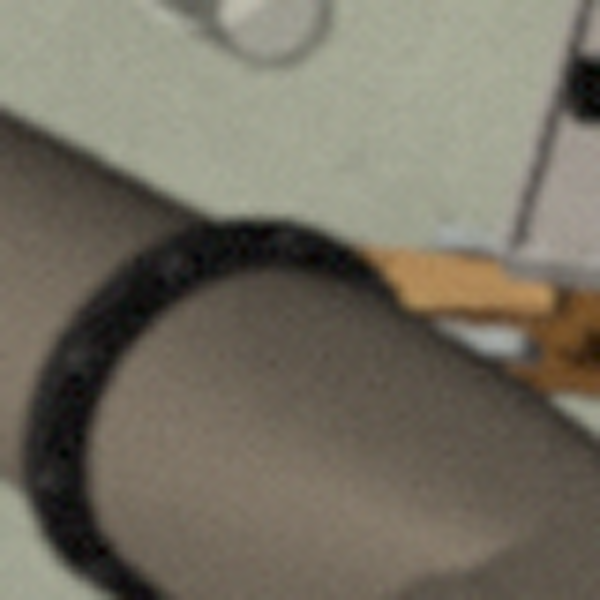

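Request:
arm_command:
  deltas:
    - {"fingers": 0.01, "x": 0, "y": 0.0035, "z": 0, "yaw": 0}
    - {"fingers": 0.01, "x": 0, "y": 0, "z": -0.006, "yaw": 0}
    - {"fingers": 0.01, "x": 0, "y": 0, "z": -0.005, "yaw": 0}
    - {"fingers": 0.01, "x": 0, "y": 0, "z": -0.004, "yaw": 0}
    - {"fingers": 0.01, "x": 0, "y": 0, "z": -0.004, "yaw": 0}
    - {"fingers": 0.01, "x": 0, "y": 0, "z": -0.004, "yaw": 0}
    - {"fingers": 0.01, "x": 0, "y": 0, "z": -0.004, "yaw": 0}

```text
t: 47.7
tool_pos: [0.5101, 0.3829, 0.014]
tool_rot: [-0.706, 0.033, -0.034, 0.707]
ft_force: [1.1, 5.2, -5.1]
opening: 0.0167
```

```bash
python3 - <<'E'
from h import *
c=cap('scene'); b=c['color'][140:240,350:450]; cv2.imwrite('pics/s17.png',cv2.resize(b,(600,600),interpolation=cv2.INTER_CUBIC))
go(513,408.7,14.6,84.5)
E
```

```text
pos [510.1 382.   13.9] jaw 84.5 F [ 0.5  4.1 -3.8] op 16.8 t 47.75 q7 0.4
shift mm x 0.4 y -0.7 z 26.8  norm 27
yaw 0.0 (alt -180.0)
```

View pics/s17.png

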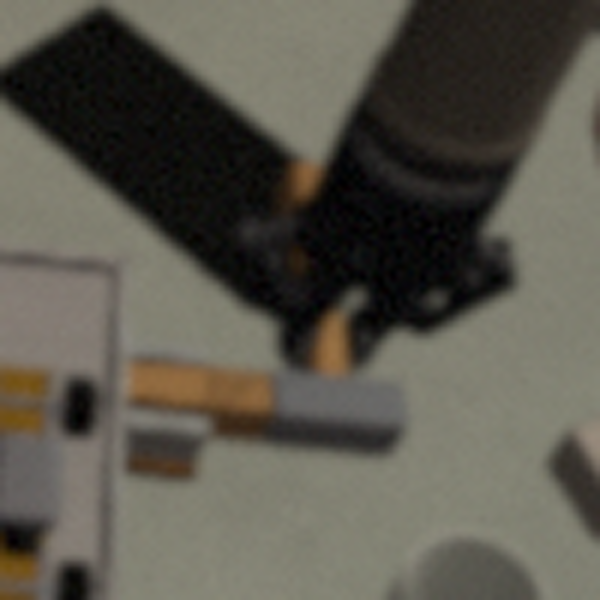

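Request:
arm_command:
  deltas:
    - {"fingers": 0.01, "x": 0, "y": 0, "z": -0.004, "yaw": 0}
    - {"fingers": 0.01, "x": 0, "y": 0, "z": -0.004, "yaw": 0}
    - {"fingers": 0.01, "x": 0, "y": 0, "z": -0.004, "yaw": 0}
    - {"fingers": 0.01, "x": 0, "y": 0, "z": -0.003, "yaw": 0}
    - {"fingers": 0.01, "x": 0, "y": 0, "z": -0.003, "yaw": 0}

```text
t: 48.38
tool_pos: [0.5083, 0.366, 0.0141]
tool_rot: [-0.705, 0.033, -0.033, 0.708]
ft_force: [2.8, 9.4, -6.2]
opening: 0.0167
```

Request:
arm_command:
  deltas:
    - {"fingers": 0.01, "x": 0, "y": 0, "z": -0.002, "yaw": 0}
    - {"fingers": 0.01, "x": 0, "y": 0, "z": -0.002, "yaw": 0}

```text
t: 48.62
tool_pos: [0.5081, 0.366, 0.0145]
tool_rot: [-0.702, 0.032, -0.033, 0.71]
ft_force: [4.6, 14.2, -10.7]
opening: 0.0168
```

```bash
python3 - <<'E'
from h import *
c=cap('scene'); b=c['color'][140:240,350:450]; cv2.imwrite('pics/s18.png',cv2.resize(b,(600,600),interpolation=cv2.INTER_CUBIC))
go(513,408.7,14.6,84.5)
E
```

```text
pos [508.1 366.   14.5] jaw 84.7 F [ 3.8 12.4 -9.5] op 17.0 t 48.67 q7 0.42
shift mm x 1.0 y 0.4 z 43.0  norm 43
yaw 0.2 (alt -179.8)
```

View pics/s18.png

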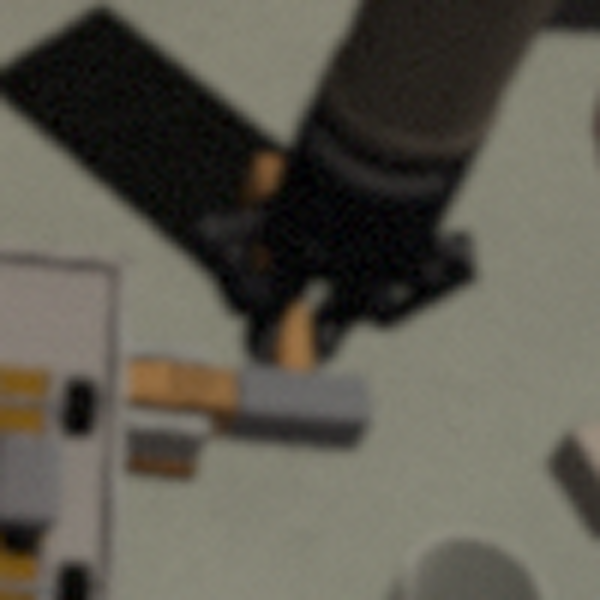

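Request:
arm_command:
  deltas:
    - {"fingers": 0.01, "x": 0, "y": 0, "z": -0.002, "yaw": 0}
    - {"fingers": 0.01, "x": 0, "y": 0, "z": 0, "yaw": 0}

```text
t: 48.92
tool_pos: [0.508, 0.3659, 0.0147]
tool_rot: [-0.701, 0.031, -0.033, 0.712]
ft_force: [4.8, 14.2, -11.4]
opening: 0.017
```

Request:
arm_command:
  deltas:
    - {"fingers": 0.01, "x": 0, "y": 0, "z": 0.008, "yaw": 0}
    - {"fingers": 0.01, "x": 0, "y": 0, "z": 0.012, "yaw": 0}
    - {"fingers": 0.01, "x": 0, "y": 0, "z": 0.02, "yaw": 0}
    - {"fingers": 0.01, "x": 0, "y": -0.03, "z": 0, "yaw": 0}
    - {"fingers": 0.01, "x": 0, "y": -0.04, "z": 0, "yaw": 0}
    - {"fingers": 0.01, "x": 0, "y": -0.02, "z": 0, "yaw": 0}
    - {"fingers": 0.01, "x": 0, "y": 0, "z": 0, "yaw": 0}

```text
t: 49.8
tool_pos: [0.5127, 0.398, 0.1052]
tool_rot: [-0.706, 0.033, -0.035, 0.707]
ft_force: [-0.3, 0.2, -2.1]
opening: 0.0169
```

```bash
python3 - <<'E'
from h import *
c=cap('scene'); b=c['color'][120:240,330:450]; cv2.imwrite('pics/s19.png',cv2.resize(b,(600,600),interpolation=cv2.INTER_CUBIC))
o=get_obs(); p=np.array(o['tool_pos'])*1000; M=R.from_quat(o['tool_rot']).as_matrix()
t=cap('top'); b=t['color'][140:240,70:170]; cv2.imwrite('pics/t19.png',cv2.resize(b,(600,600),interpolation=cv2.INTER_CUBIC))
a=np.radians(39.4); go(364.5+25*np.cos(a),337.5+25*np.sin(a),105,129.4)
E
```

```text
pos [511.4 396.4 102.2] jaw 84.5 F [-0.4  0.1 -3.1] op 17.1 t 49.9 q7 0.44
shift mm x -122.8 y -2.5 z -55.1  norm 135
yaw -44.9 (alt 135.1)
```

View pics/s19.png

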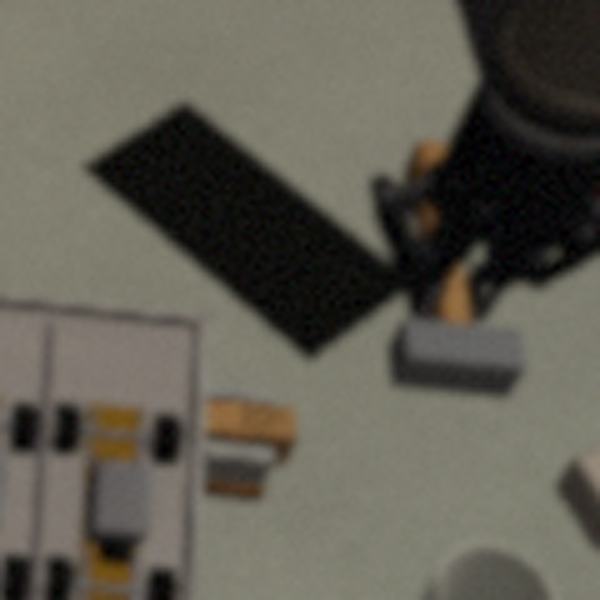

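View pics/t19.png

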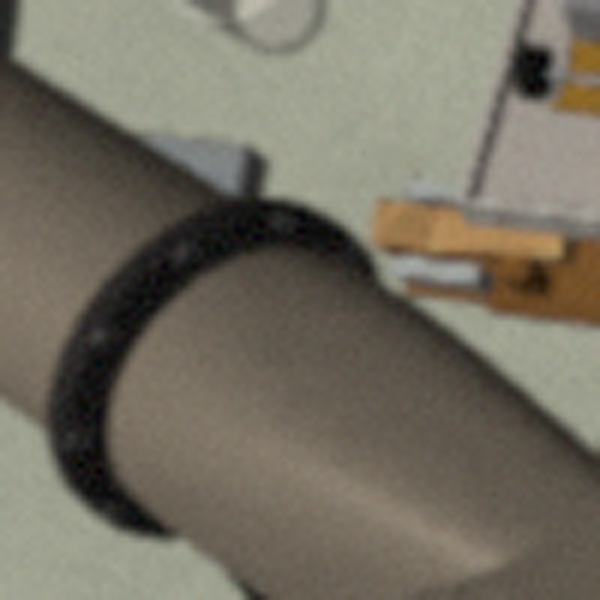

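```bash
python3 - <<'E'
from h import *
t=capture('top');s=capture('scene')
q=lambda x,y,z:np.round(onz(t,70+x/6-.42,140+y/6-.42,z/1000)*1000,1)[:2]
b=np.mean([q(377,198,43),q(373,247,43)],0); g=np.mean([q(386,265,39),q(412,185,39)],0)
yr=np.array([.0958,.9954]); print('butt',b,'guide',g,'standout',yr@(b-g))
q=lambda x,y:onz(s,330+x/5-.4,120+y/5-.4,.004)[:2]*1000
C=[q(186,103),q(88,165),q(312,357),q(410,283)]; print(np.round(C,1),np.mean(C,0))
E
```

```text
butt [546.5  329.55] guide [546.4  318.45] standout 11.058520000000025
[[259.1 312.9]
 [317.6 240.1]
 [471.5 362.2]
 [411.3 434.3]] [364.84962194 337.36827432]
```

Request:
arm_command:
  deltas:
    - {"fingers": 0.01, "x": -0.0153, "y": 0, "z": -0.0069, "yaw": 0}
    - {"fingers": 0.01, "x": -0.0307, "y": 0, "z": -0.0138, "yaw": 0}
    - {"fingers": 0.01, "x": -0.0307, "y": 0, "z": -0.0138, "yaw": 0}
    - {"fingers": 0.01, "x": -0.0307, "y": 0, "z": -0.0138, "yaw": 0}
    - {"fingers": 0.01, "x": -0.0153, "y": 0, "z": -0.0069, "yaw": 0}
    - {"fingers": 0.01, "x": 0, "y": 0, "z": 0, "yaw": -9}
    - {"fingers": 0.01, "x": 0, "y": 0, "z": 0, "yaw": -9}
    - {"fingers": 0.01, "x": 0, "y": 0, "z": 0, "yaw": -9}
    - {"fingers": 0.01, "x": 0, "y": 0, "z": 0, "yaw": -9}
    - {"fingers": 0.01, "x": 0, "y": 0, "z": 0, "yaw": -8.8}
    - {"fingers": 0.01, "x": 0, "y": 0, "z": 0, "yaw": 0}
    - {"fingers": 0.01, "x": 0, "y": 0, "z": 0, "yaw": 0}

```text
t: 51.5
tool_pos: [0.3842, 0.354, 0.103]
tool_rot: [0.666, 0.237, -0.238, -0.666]
ft_force: [1.4, -0.8, -3.1]
opening: 0.0169
```

```bash
./g.sh 384.4,353.6,30,129.3
```

```text
pos [384.2 354.  103. ] jaw 129.2 F [ 1.4 -0.8 -3.1] op 16.9 t 51.5 q7 1.01
shift mm x 0.0 y 73.0 z -0.4  norm 73
yaw -0.1 (alt 179.9)
```

Request:
arm_command:
  deltas:
    - {"fingers": 0.01, "x": 0, "y": 0.03, "z": 0, "yaw": 0}
    - {"fingers": 0.01, "x": 0, "y": 0.03, "z": 0, "yaw": 0}
    - {"fingers": 0.01, "x": 0, "y": 0.02, "z": 0, "yaw": 0}
    - {"fingers": 0.01, "x": 0, "y": 0.01, "z": 0, "yaw": 0}
    - {"fingers": 0.01, "x": 0, "y": 0.003, "z": 0, "yaw": 0}
    - {"fingers": 0.01, "x": 0, "y": 0, "z": 0, "yaw": 0}

```text
t: 52.25
tool_pos: [0.3847, 0.3551, 0.0113]
tool_rot: [-0.666, -0.238, 0.237, 0.666]
ft_force: [-0.3, 0.5, -2.1]
opening: 0.0171
```

```bash
./g.sh 384.4,353.6,5.6,129.3; python3 - <<'E'
from h import *
c=cap('scene'); b=c['color'][100:220,330:450]; cv2.imwrite('pics/s20.png',cv2.resize(b,(600,600),interpolation=cv2.INTER_CUBIC))
E
```

```text
pos [384.7 355.1  11.3] jaw 129.3 F [-0.3  0.5 -2.1] op 17.1 t 52.25 q7 0.92
shift mm x -1.2 y 5.7 z -0.9  norm 6
yaw 0.0 (alt -180.0)
```

View pics/s20.png

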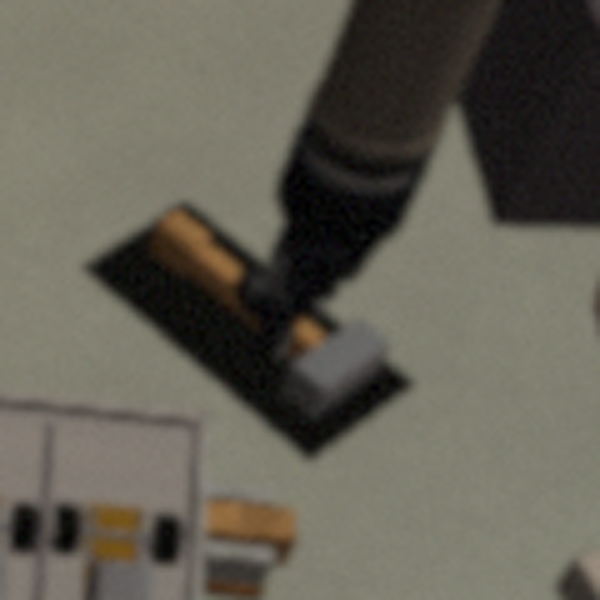

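Request:
arm_command:
  deltas:
    - {"fingers": 0.01, "x": -0.001, "y": 0.003, "z": -0.001, "yaw": 0}
    - {"fingers": 0.01, "x": 0, "y": 0.0025, "z": 0, "yaw": 0}
    - {"fingers": 0.01, "x": 0, "y": 0, "z": 0, "yaw": 0}

```text
t: 52.68
tool_pos: [0.3846, 0.353, 0.0056]
tool_rot: [0.666, 0.238, -0.238, -0.666]
ft_force: [-0.6, -2.6, 1.6]
opening: 0.0168
```

```bash
./g.sh 384.4,353.6,5.6,129.3; python3 - <<'E'
from h import *
c=cap('scene'); b=c['color'][100:220,330:450]; cv2.imwrite('pics/s21.png',cv2.resize(b,(600,600),interpolation=cv2.INTER_CUBIC))
a=np.radians(39.3); u=np.array([np.cos(a),np.sin(a)]);v=np.array([-u[1],u[0]])
for s,t,z in((-83,0,34),(66,0,34),(80,32,34),(80,-32,34),(52,-32,34),(52,32,34)): 
    p=np.array([364.7,337.4])+s*u+t*v; print(s,t,np.round((proj(c,[*p/1000,z/1000])-[330,100])*5,0))
E
```

```text
pos [384.6 353.    5.6] jaw 129.3 F [-0.6 -2.6  1.6] op 16.8 t 52.67 q7 0.91
shift mm x 0.3 y 0.0 z 0.6  norm 1
yaw 0.0 (alt -180.0)
-83 0 [[160. 215.]]
66 0 [[336. 355.]]
80 32 [[387. 345.]]
80 -32 [[319. 394.]]
52 -32 [[284. 366.]]
52 32 [[352. 317.]]
```

View pics/s21.png

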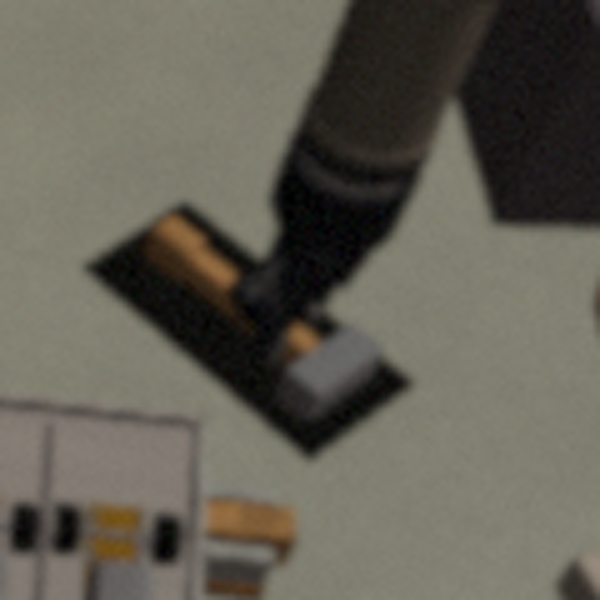

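Request:
arm_command:
  deltas:
    - {"fingers": 0.04, "x": 0, "y": 0, "z": 0, "yaw": 0}
    - {"fingers": 0.04, "x": 0, "y": 0, "z": 0, "yaw": 0}
    - {"fingers": 0.04, "x": 0, "y": -0.02, "z": 0, "yaw": 0}
    - {"fingers": 0.04, "x": 0, "y": -0.05, "z": 0, "yaw": 0}
    - {"fingers": 0.04, "x": 0, "y": -0.06, "z": 0, "yaw": 0}
    - {"fingers": 0.04, "x": 0, "y": -0.06, "z": 0, "yaw": 0}
    - {"fingers": 0.04, "x": 0, "y": -0.05, "z": 0, "yaw": 0}

```text
t: 53.6
tool_pos: [0.3838, 0.3539, 0.2492]
tool_rot: [-0.665, -0.24, 0.237, 0.666]
ft_force: [0.6, 1.4, -0.6]
opening: 0.0402
```

```bash
./g.sh 420,-200,245
```

```text
pos [383.8 353.9 249.2] jaw 129.4 F [ 0.6  1.4 -0.6] op 40.2 t 53.6 q7 1.12
shift mm x -323.7 y 2.9 z -451.0  norm 555
```

Request:
arm_command:
  deltas:
    - {"fingers": 0.04, "x": -0.027, "y": 0, "z": -0.0376, "yaw": 0}
    - {"fingers": 0.04, "x": -0.027, "y": 0, "z": -0.0376, "yaw": 0}
    - {"fingers": 0.04, "x": -0.027, "y": 0, "z": -0.0376, "yaw": 0}
    - {"fingers": 0.04, "x": -0.027, "y": 0, "z": -0.0376, "yaw": 0}
    - {"fingers": 0.04, "x": -0.027, "y": 0, "z": -0.0376, "yaw": 0}
    - {"fingers": 0.04, "x": -0.027, "y": 0, "z": -0.0376, "yaw": 0}
    - {"fingers": 0.04, "x": -0.027, "y": 0, "z": -0.0376, "yaw": 0}
    - {"fingers": 0.04, "x": -0.027, "y": 0, "z": -0.0376, "yaw": 0}
    - {"fingers": 0.04, "x": -0.027, "y": 0, "z": -0.0376, "yaw": 0}
    - {"fingers": 0.04, "x": -0.027, "y": 0, "z": -0.0376, "yaw": 0}
    - {"fingers": 0.04, "x": -0.027, "y": 0, "z": -0.0376, "yaw": 0}
    - {"fingers": 0.04, "x": -0.027, "y": 0, "z": -0.0376, "yaw": 0}
    - {"fingers": 0.04, "x": 0, "y": 0, "z": 0, "yaw": 0}

```text
t: 55.22
tool_pos: [0.4192, -0.2053, 0.2457]
tool_rot: [0.667, 0.236, -0.235, -0.666]
ft_force: [-0.4, -0.5, -0.3]
opening: 0.04
```

```bash
python3 - <<'E'
from ham import *
ham()
for n in('scene','top'):
    c=cap(n); cv2.imwrite('pics/%sF.png'%n,cv2.resize(c['color'],(800,600),interpolation=cv2.INTER_CUBIC))
c=cap('top'); b=c['color'][110:290,90:290]; cv2.imwrite('pics/tF2.png',cv2.resize(b,(666,600),interpolation=cv2.INTER_CUBIC))
E
```

```text
handle c [349.  323.4] head c [416.7 379.6] dist 88.0 yaw 39.7 line yaw 39.3
hammer_center from head [365.9 337.4]
mat [364.2 338.2] [194.6  94.9] 39.0
```

View pics/sceneF.png

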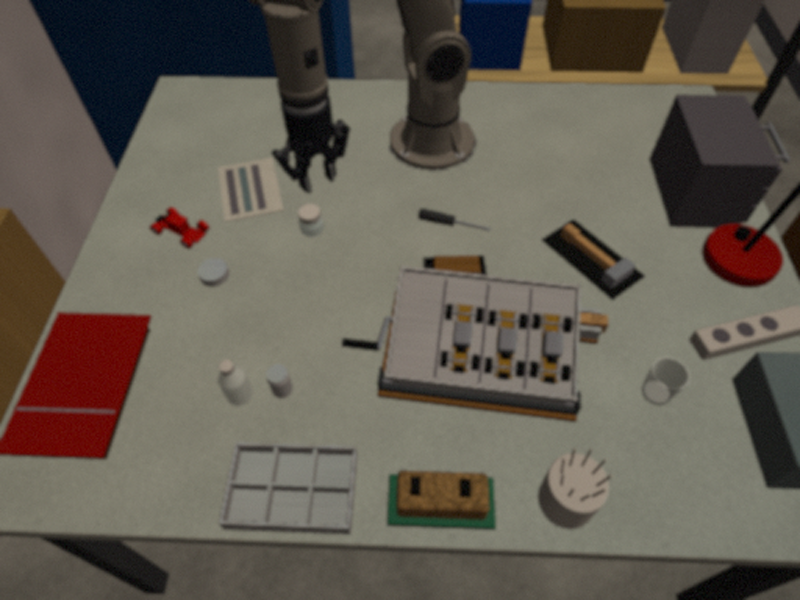

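View pics/tF2.png

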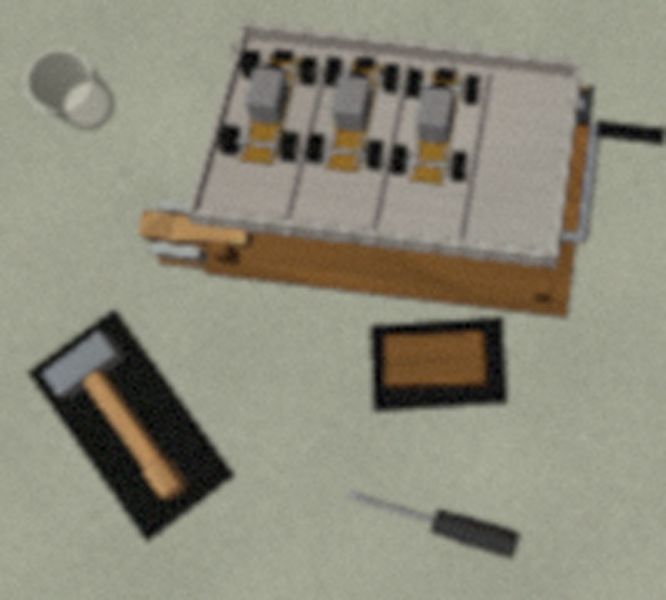

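The pictures show everything done. The tray is raised with three chassis in their lanes, the handle is over at its stop, and the wedge is in. The hammer lies along the mat and the block is in its box. I'll hand the job in.

```bash
python3 -c "
from workcell import *
print(finish_job())"
```

```text
the job is handed in; nothing more can be done
None
```

The whole task was carried out in the order asked and handed in at about 55 s. `finish_job()` gives no verdict, so the state below rests on my own last checks.

- **Sanding block:** it lies flat in the black box, with its length along the box's y.
- **Chassis:** three were present. All stand on their wheels in adjacent lanes, pointing along the rack, and were still standing in the raised tray in the last pictures.
- **Leg:** pushed past centre until it no longer moved at 16 N. After I let go, the handle was within about 2 px of where it should be at its stop, and the tray stayed up.
- **Wedge:** driven only with the hammer, with no further movement at 14 N. The butt then measured about 11 mm outside the guide. Tight should be 13 mm, so this agrees within my error of about 3 mm.
- **Hammer:** back on its mat, with its middle at (366, 337) mm against the mat's (364, 338). It is aligned within about 1°.
- **Other things:** the red look-alike and the other things on the bench were not touched. I noticed nothing knocked aside during the run.

No check failed.

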